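Shut the keeper bar of a choke curing fixture

ROBOT

A 6-joint arm with a two-finger parallel gripper is mounted at the origin on the work surface. World frame = base frame: x ahead of the robot, y to its left, z up, the work surface at z = 0. Lengths are in m, angles in degrees, forces in N, time in s.
With the tool pointing down it reaches from about 0.325 to 0.75 m from the base axis. Payload 7.6 kg.
Tool frame: the origin (TCP) lies at the very end of the fingers, on their centre line; the grasp point (between the pads) lies 19 mm behind it; z points along the fingers, x is the direction in which the jaws open and shut, and the axes are right-handed (so a half turn about z gives the same grasp; the last joint's range is limited). The gripper opens to 85 mm and grips with 20 to 120 N. Pads are 22 mm wide; open, the fingers measure 114 mm over their backs; the gripper's body (76 mm by 85 mm) begins 54 mm behind the grasp point. The pads swing forward as they close: fully open they stand 13 mm farther back than shut.
Start: joints at [-77.137, 2.991, 80.254, -0, 96.75, -4.028], TCP at [0.153, -0.502, 0.198] pointing down, gripper open.
Joint ranges: [-166.34, 166.34], [-52.06, 124.39], [6.96, 135.62], [-60.46, 240.46], [14.63, 156.25], [-167.68, 167.68]. Speed limits (degrees/s): [147.25, 147.25, 172.46, 180, 180, 180].

INTERFACE

Orientations are given as [roll, pitch, yaw] about the fixed x, y, z axes, in that order (R = Rz(yaw) Ry(pitch) Rx(roll)).
In Python, from plant import readout, imaging, ctrl gives the robot as it stands.
- The arm moves only by the tool jog_arm, never from a script. Its argument "series" is a list of rows, each a list of 5 numbers: the opening, from 0 (shut) to 1 (fully open), then the shift along the tool's x, y, z each as a share of 0.4 m, from -1 to 1, then the turn about the tool's z as a share of 45 degrees, from -1 to 1. In form: [[gripper, x, y, z, twist], ...]. A call has 1 to 5 rows; each row shifts and turns the commanded pose from where the row before left it, along the tool's axes as they then stand; what a row does not reach is not made up. A row lasts 1/10 s, in which the tool goes at most 50 mm and 8.59 degrees, less where a joint would pass 70% of its speed; a pose out of reach is approached as far as the arm can. A call with a number of a shift or a turn outside -1 to 1 is refused whole. A call with a gripper value outside its range is refused whole. The fingers move at their own pace and stop on an object; "squeeze" is the grip in N (left out, the last holds). Time passes only in rows, so rows that do not move let the fingers close. It gives the time, the measured TCP pose, the force and the opening at its end, in the units of the state.
- readout.sense(): the state, without advancing time (a new reading comes with each control period).
- imaging.get_image(name): name is "scene" or "side" or "wrist"; returns a dict with "img" (400x640x3 uint8, red, green, blue), "depth" (400x640 float32, m along the optical axis (not along the pixel's ray), 0 where there is no reading), "vertical_fov" (degrees; the focal length in pixels is half the picture's height over the tangent of half this angle, whatever the lens; pixels are square), "cx", "cy" (the principal point, pixels), "R" (3x3) and "t" (3): a world point X has camera coordinates R X + t. Camera axes: x right, y down, z forward; pixel columns grow to the right and rows downward; lengths in m; the calibration is good to about 2 mm. A picture is of the moment at which its call begins.
- ctrl.finish_job(): hands the job in, once; it reports no verdict.
Trained networks look in a picture, given as the dict that the camera call returned (one of the last four; its "shot" number tells which), for a name from the list of things; names that differ only in an ending like _2 or _b are one class to them, and where a whole thing is asked for, a point or a joint stands for the part that bears it (a point fixed in the world has none). Each returns a list of dicts, best first, with "confidence" (0 to 1); they miss things now and then, are a little off and sometimes report something else, mostly with a low value. They report only what shows in the picture. A call takes as long as a camera call.
- imaging.boxes_of(picture, name): "position" ([column, row] in pixels, amid what is visible of it).
- imaging.silhouettes(picture, name): "region" (400x640 bool, what is visible of it) and "position" ([column, row] in pixels, amid what is visible of it).
The state is a dict: "t": time; "joint_pos": joint angles; "dq": joint speeds; "joint_efforts": joint torques, N m; "ee_pos": TCP position; "eef_rot": TCP orientation; "ft_force": force on the tool from outside, world axes, zero at the start; "torque": the same for the moment, N m; "gripper_width": opening from 0.0 (shut) to 1.0 (fully open).
Only numpy, scipy, OpenCV 4.12 (cv2) and the standard library are available. Lean on these libraries where they do the work, as an engineer would, in place of code of your own. Each camera call takes 0.05 s, during which the arm holds its last target.

TASK

The four chokes in the curing fixture have just been glued: clamp them for curing. Throw the ratchet pawl back off its wheel, lower the keeper bar over the chokes under control (do not let it drop), and press its knob down gently only until the bar snaps past the spring balls in the fork and is home; do not lean on it once it is home, let go, and leave the chokes and everything else on the bench where they are.

Things in the scene. Friction and masses are not known exactly. Their poses are not given: they have to be found in the camera images.
- fixture: Curing fixture, fixed: aluminium plate 110 x 280 mm, its top 16 mm above the bench. Origin on the bench under the plate's centre; x, y along its short and long sides, z up; its -x side faces the robot. In its frame (mm): white nest strip at x 0, y -110 to 38, rim 25 high; bar hinge at y 70, fork at y -125, pawl on the -x side at y 115. Nothing else stands on it.
- keeper_hinge (a point): Keeper bar's hinge axis, 54 mm above the bench at fixture (0, 70), parallel to the fixture's x. It lies between two steel cheeks: x +-19, y 55 to 85, 69 mm high. A ratchet wheel (27 mm radius over its teeth) sits on the bar's hub at x -29 to -23.
- keeper (a joint): Keeper bar angle: 0 = level over the chokes, pointing to fixture -y; 1.57 = upright; 1.85 = its end, leaning back. It swings in the fixture's y-z plane. Aluminium, 16 x 12 mm, 0.23 kg, four spring pins with rubber feet below it, one per choke. Above 1.4 it stays up by itself; from 1.3 down it falls unless held. Home lies somewhere between -0.04 and 0.04, as the fork is set.
- knob (a point): Centre of the black ball knob, 28 mm across, on the bar's free end, 228 mm from the hinge axis; just inside it the bar is a 12 mm steel rod. With the bar level: fixture (0, -158), 54 mm above the bench, overhanging the plate's end. Raised: about 0.28 m above the bench.
- pawl (a joint): Ratchet pawl angle: 0 = engaged, hook nose in the wheel: the bar can be raised but stops at 1.53 on the way down; 1.0 = thrown back, clear. A bell crank that stays at either end by gravity: engaged its rod leans towards the fork, at 0.35 it stands upright, and past that it falls over by itself. Moves at under 0.5 N on the rod unless the bar is being pulled against it.
- pawl_rod (a point): Point on the axis of the pawl's push rod, at fixture x -72. Steel rod 9 mm thick, parallel to the fixture's x from x -24 to -82 mm, then a 14 mm black end cap to -90; below its outer half is only plate and bench. It swings 50 mm from the pawl's pivot. Engaged: fixture y 97, 98 mm above the bench. Thrown back: y 145, 91 mm above the bench.
- pawl_pivot (a point): Pivot axis of the pawl, parallel to the fixture's x, at fixture y 115, 51 mm above the bench, on a small steel post at x -20 to -13.
- fork_foot (a point): Point on the plate under the fork: fixture (0, -125), 16 mm above the bench. Two cheeks, x +-16, y -133 to -117, about 72 mm high, a spring ball in each (housings to x +-30). The fork's height is clamped within 7 mm either way of the middle and is not measured. The let-down rod rests on the balls (keeper 0.03 to 0.11); 6 to 14 N down on the knob snaps it past them onto a rubber stop (20 N per mm).
- choke_0: Freshly glued choke in nest 0 (counted from the hinge): 30 x 30 x 5 mm black foot with a 28 mm copper-wound toroid lying on it, 18 mm tall; origin under the foot.
- nest_0 (a point): Floor centre of nest 0, 19 mm above the bench.
- choke_1: Freshly glued choke in nest 1 (counted from the hinge): 30 x 30 x 5 mm black foot with a 28 mm copper-wound toroid lying on it, 18 mm tall; origin under the foot.
- nest_1 (a point): Floor centre of nest 1, 19 mm above the bench.
- choke_2: Freshly glued choke in nest 2 (counted from the hinge): 30 x 30 x 5 mm black foot with a 28 mm copper-wound toroid lying on it, 18 mm tall; origin under the foot.
- nest_2 (a point): Floor centre of nest 2, 19 mm above the bench.
- choke_3: Freshly glued choke in nest 3 (counted from the hinge): 30 x 30 x 5 mm black foot with a 28 mm copper-wound toroid lying on it, 18 mm tall; origin under the foot.
- nest_3 (a point): Floor centre of nest 3, 19 mm above the bench.
- glue_bottle: Bystander: white plastic glue bottle with a nozzle, 36 mm across, 112 mm tall, standing behind the fixture; origin under its centre.
- tweezers: Bystander: steel tweezers, 124 mm long, 8 mm thick, lying behind the fixture; origin under the middle.
- cutters: Bystander: small side cutters, orange grips, 125 mm long, 45 mm wide, 14 mm thick, lying on the robot's side of the fixture; origin under them.
- spare_choke: Bystander: a fifth choke, like the four in the nests, lying on the bench on the robot's side of the fixture; origin under its centre.
- glue_dish: Bystander: white ceramic dish, 100 mm across, 18 mm high; origin under its centre.
- tape_roll: Bystander: roll of tape lying flat, 100 mm across, 45 mm high; origin under its centre.
- wire_spool: Bystander: small spool of copper wire standing on its flange, 72 mm across, 60 mm high; origin under its centre.

How it is judged (in metres and radians):
On the way, in this order (a step that is already met when the one before it is completed fails the run):
1. the pawl is thrown back off the wheel while the bar is still up (value of joint pawl above 0.8 rad and value of joint keeper above 1.2 rad), for 0.2 s.
2. the bar has been lowered over the chokes (value of joint keeper below 0.25 rad).
3. the bar is home: its rod past the spring balls and bearing on the stop (contact force between keeper and buffer_c0 above 1 N), for 0.2 s.
At the end, for the whole second after the job is handed in: The keeper bar is home in its detent, its rod held down on the stop in the fork by the spring balls (bearing on it with more than 1 N by itself), and at rest, the pawl still thrown back (above 0.8 rad), each choke within 4 mm of its nest's floor centre, and the robot clear of everything (contact force between keeper and buffer_c0 above 1 N and velocity of joint keeper between -0.05 and 0.05 rad/s and value of joint pawl above 0.8 rad and distance between choke_0 and nest_0 below 0.004 m and distance between choke_1 and nest_1 below 0.004 m and distance between choke_2 and nest_2 below 0.004 m and distance between choke_3 and nest_3 below 0.004 m); the robot touches nothing.
It fails at once if the bar drops: it closes faster than 2.5 rad/s (0.57 m/s at the knob) while still more than 0.25 rad open (value of joint keeper above 0.25 rad and velocity of joint keeper below -2.5 rad/s).
It fails at once if the bar is leant on: its rod bears on the fork's stop with more than 50 N (contact force between keeper and buffer_c0 above 50 N).
It fails at once if a choke is shifted more than 6 mm (distance of any of choke_0, choke_1, choke_2, choke_3 from where it was at the start of the episode above 0.006 m).
It fails at once if a bystander is moved more than 20 mm (distance of any of glue_bottle, tweezers, cutters, spare_choke, glue_dish, tape_roll, wire_spool from where it was at the start of the episode above 0.02 m).
It also fails if it takes over 58 s, if anything falls off the work surface, if the arm or the gripper's body presses on something with over 40 N, if the wrist force passes 120 N, or if a joint passes its speed limit or range.

## Working session

There is one attempt and no reset: what is moved stays moved. The work goes in short steps, Python scripts to look and compute and a tool call to move; the robot and the scene stay as the last step left them, time stands still between calls to the robot, and variables do not carry over. Pictures are saved under pics/ and viewed, and the job is handed in when it is done.

Besides the shell and the picture viewer there is one more tool, called after "Request:" as name(argument=value, ...) on one line, values as JSON. jog_arm: Moves the arm, as the interface text tells. Shift numbers are shares of 0.4 m and turn numbers shares of 45 degrees, none past 1 either way. Its arguments: {"type":"object","properties":{"series":{"type":"array","items":{"type":"array","items":{"type":"number","minimum":-1,"maximum":1}}},"squeeze":{"type":"number"}},"required":["series"]}

```bash
ls; mkdir -p pics
cat > h.py <<'E'
import numpy as np, cv2
from plant import readout, imaging, ctrl
def f(p): return 200/np.tan(np.radians(p['vertical_fov'])/2)
def save(p,n): cv2.imwrite('pics/'+n+'.png',p['img'][:,:,::-1])
def world(p,c,r,d=None):
    d=p['depth'][int(round(r)),int(round(c))] if d is None else d
    X=np.array([(c-p['cx'])/f(p)*d,(r-p['cy'])/f(p)*d,d]); return np.array(p['R']).T@(X-np.array(p['t']))
def pix(p,X):
    c=np.array(p['R'])@np.array(X)+np.array(p['t']); return c[:2]/c[2]*f(p)+[p['cx'],p['cy']]
E
python3 - <<'E'
from h import *
s=readout.sense(); print({k:np.round(v,3).tolist() for k,v in s.items()})
for n in ('scene','side','wrist'):
    p=imaging.get_image(n); save(p,n+'0'); np.savez('pics/'+n+'0.npz',**p)
    print(n,p['vertical_fov'],p['cx'],p['cy'],'cam at',-np.array(p['R']).T@np.array(p['t']))
    for o in ('fixture','keeper','knob','pawl','pawl_rod','fork_foot','choke_0','glue_bottle','tweezers','cutters','spare_choke','glue_dish','tape_roll','wire_spool'):
        for b in imaging.boxes_of(p,o)[:4]:
            c,r=b['position']; 
            print(o,np.round([c,r]),round(b['confidence'],2),np.round(world(p,c,r),3))
E
```

```text
pics
{'t': 0.0, 'joint_pos': [-77.137, 3.025, 80.314, -0.0, 96.749, -4.029], 'dq': [0.038, 0.065, 0.012, -0.065, -0.024, 0.011], 'joint_efforts': [-0.002, -38.167, -36.019, -0.0, 0.006, -0.0], 'ee_pos': [0.152, -0.502, 0.198], 'eef_rot': [-179.994, 0.087, -73.108], 'ft_force': [-0.335, 0.323, 0.104], 'torque': [-0.013, -0.091, -0.004], 'gripper_width': 0.998}
scene 54.213944710687386 324.8559382165014 200.66705927914035 cam at [0.93186195 0.46892493 0.91095357]
fixture [329. 220.] 0.69 [0.565 0.02  0.028]
fixture [270. 111.] 0.51 [ 0.446 -0.463  0.008]
keeper [334. 203.] 0.75 [0.599 0.076 0.198]
knob [336. 205.] 0.91 [0.594 0.078 0.186]
knob [327. 217.] 0.41 [0.564 0.008 0.027]
pawl [353. 225.] 0.62 [ 0.511  0.058 -0.   ]
pawl [327. 220.] 0.4 [0.573 0.021 0.036]
pawl_rod [357. 220.] 0.63 [0.543 0.1   0.106]
pawl_rod [340. 165.] 0.46 [ 0.411 -0.128  0.014]
fork_foot [328. 220.] 0.59 [0.565 0.016 0.024]
choke_0 [317. 213.] 0.69 [ 0.58  -0.013  0.038]
choke_0 [311. 199.] 0.54 [ 0.566 -0.062  0.036]
choke_0 [340. 166.] 0.15 [ 0.411 -0.123  0.014]
glue_bottle [278. 232.] 0.64 [ 0.708 -0.0
[... 612 characters left out ...]
0.078 0.188]
pawl_rod [327. 215.] 0.59 [0.561 0.08  0.064]
pawl_rod [326. 209.] 0.42 [0.559 0.091 0.1  ]
fork_foot [326. 210.] 0.8 [0.557 0.097 0.099]
choke_0 [345. 193.] 0.48 [ 0.561 -0.079  0.033]
choke_0 [336. 203.] 0.46 [ 0.569 -0.013  0.037]
choke_0 [337. 197.] 0.42 [ 0.576 -0.042  0.038]
glue_bottle [301. 192.] 0.79 [ 0.695 -0.005  0.054]
cutters [378. 208.] 0.51 [ 0.438 -0.081  0.004]
spare_choke [403. 149.] 0.24 [ 0.461 -0.479 -0.003]
glue_dish [406. 152.] 0.7 [ 0.44  -0.451  0.008]
tape_roll [287. 308.] 0.74 [ 0.538  0.417 -0.001]
wire_spool [242. 300.] 0.71 [0.637 0.482 0.062]
wrist 65.06667553168421 317.88715168167516 201.60522269973475 cam at [ 0.21741589 -0.48217096  0.37440964]
```

Run:
```python
import cv2
for n,(c,r) in {'scene0':(325,210),'side0':(325,205)}.items():
    i=cv2.imread(f'pics/{n}.png')[r-75:r+75,c-100:c+100]
    cv2.imwrite(f'pics/{n}c.png',cv2.resize(i,(800,600),interpolation=cv2.INTER_CUBIC))
```

```text
(no output)
```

View pics/scene0.png

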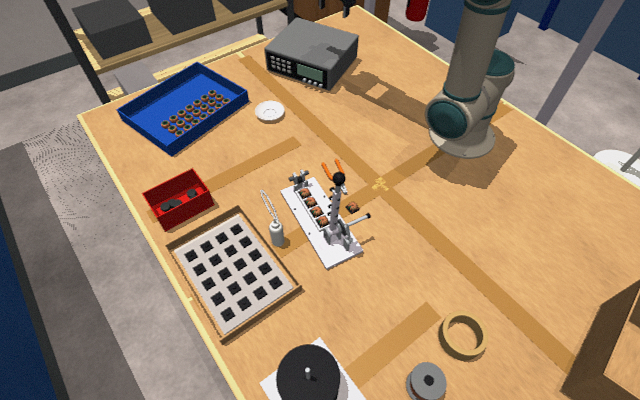

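```bash
sleep 1
```

```text
(no output)
```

View pics/scene0c.png

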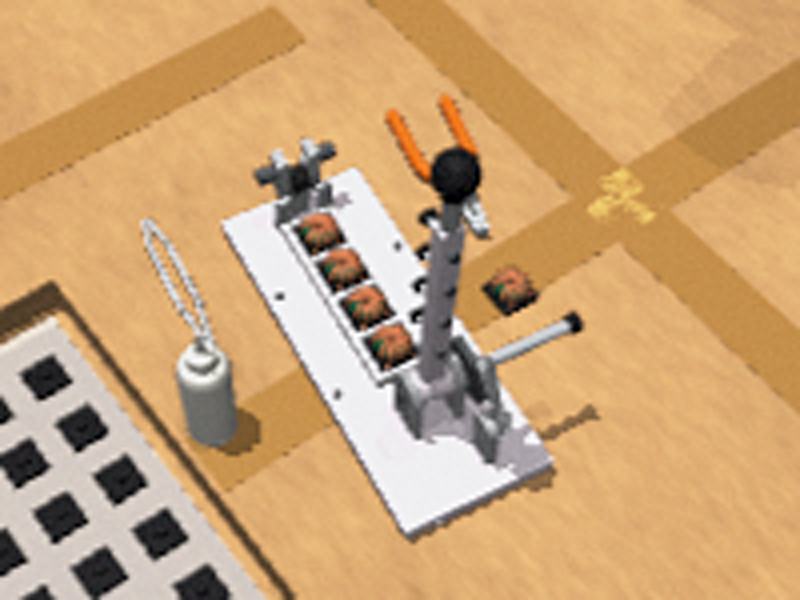

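View pics/side0c.png

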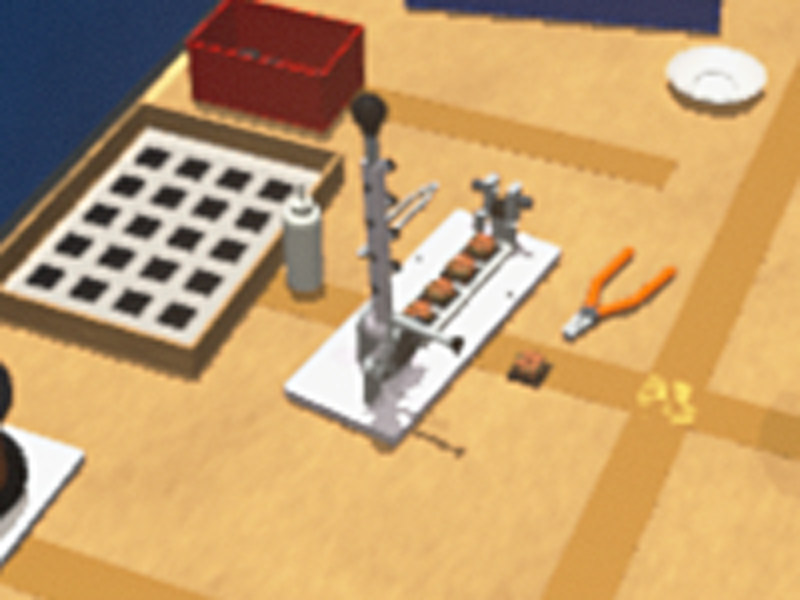

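The pictures show the fixture plate at about scene (280–363, 177–270), its bar upright. The pawl rod reaches toward the robot with its cap at about scene (368, 216), and the cutters and spare choke lie on the robot's side. Next I'll measure the plate.

```bash
cat >> h.py <<'E'
def ray(p,c,r,z):
    R=np.array(p['R']);C=-R.T@np.array(p['t']);d=R.T@np.array([(c-p['cx'])/f(p),(r-p['cy'])/f(p),1]); return C+d*(z-C[2])/d[2]
E
python3 - <<'E'
from h import *
for n in ('scene0','side0'):
    p=dict(np.load(f'pics/{n}.npz')); img=p['img'].astype(int); d=p['depth']
    rr,cc=np.mgrid[:400,:640]
    m=(img.min(2)>150)&((img.max(2)-img.min(2))<45)
    R=p['R'];X=np.stack([(cc-p['cx'])/f(p)*d,(rr-p['cy'])/f(p)*d,d],-1); W=(X-p['t'])@R
    m&=(abs(W[...,2]-.016)<.012)&(abs(W[...,0]-.56)<.11)&(abs(W[...,1]-.0)<.19)
    m=m.astype(np.uint8); k,l,st,_=cv2.connectedComponentsWithStats(m); j=1+st[1:,4].argmax(); m=(l==j)
    print(n,m.sum(),np.median(W[m][:,2]),)
    pts=np.array([ray(p,c,r,.016)[:2] for r,c in zip(*np.where(m))])
    rect=cv2.minAreaRect((pts*1000).astype(np.float32)); print(rect, np.round(cv2.boxPoints(rect)))
E
```

```text
scene0 1714 0.017694681654378007
((579.1490478515625, -5.7466888427734375), (282.59051513671875, 109.49696350097656), 81.19192504882812) [[ 503. -137.]
 [ 612. -154.]
 [ 655.  125.]
 [ 547.  142.]]
side0 906 0.01468122073993635
((578.391845703125, -2.735137939453125), (280.0624694824219, 109.09867858886719), 81.05632781982422) [[ 503. -133.]
 [ 611. -150.]
 [ 654.  127.]
 [ 546.  144.]]
```

Request:
jog_arm(series=[[0,0,0,0,-0.19],[0,0,0,0,-0.19],[0,0,0,0,-0.19],[0,0,0,0,-0.19],[0,0,0,0,-0.19]], squeeze=20)

```text
t: 2.75
ee_pos: [0.1526, -0.5024, 0.1984]
eef_rot: [180.0, -0.0, -30.0]
ft_force: [-0.3, 0.0, 0.1]
gripper_width: 0.148
```

Request:
jog_arm(series=[[0,0,0,0,-0.19],[0,0,0,0,-0.19],[0,0,0,0,-0.097]])

```text
t: 3.05
ee_pos: [0.1526, -0.5024, 0.1985]
eef_rot: [180.0, -0.0, -8.6]
ft_force: [0.2, -0.4, 0.2]
gripper_width: -0.0
```

Request:
jog_arm(series=[[0,0.05,-0.114,0,0],[0,0.05,-0.114,0,0],[0,0.05,-0.114,0,0],[0,0.05,-0.114,0,0],[0,0.05,-0.114,0,0]])

```text
t: 3.55
ee_pos: [0.2872, -0.2909, 0.1986]
eef_rot: [180.0, -0.0, -8.9]
ft_force: [1.8, 0.0, -0.2]
gripper_width: -0.001
```

Request:
jog_arm(series=[[0,0.05,-0.114,0,0],[0,0.05,-0.114,0,0],[0,0.05,-0.114,0,0],[0,0.03,-0.114,0,0],[0,0,0,0,0]])

```text
t: 4.05
ee_pos: [0.3875, -0.119, 0.1985]
eef_rot: [-179.9, -0.0, -8.4]
ft_force: [-0.2, -0.5, -0.8]
gripper_width: -0.001
```

Run:
```python
from h import *
s=readout.sense(); print(s['t'],s['ee_pos'],s['eef_rot'])
p=imaging.get_image('wrist'); save(p,'wrist1'); np.savez('pics/wrist1.npz',**p)
print(-np.array(p['R']).T@p['t'], np.round(p['R'],3))
```

```text
4.05 [ 0.38750944 -0.11895589  0.19854301] [-1.79928028e+02 -3.88015067e-02 -8.44072958e+00]
[ 0.3973437  -0.0516623   0.37461405] [[ 0.989 -0.146  0.001]
 [-0.141 -0.954  0.266]
 [-0.038 -0.264 -0.964]]
```

View pics/wrist1.png

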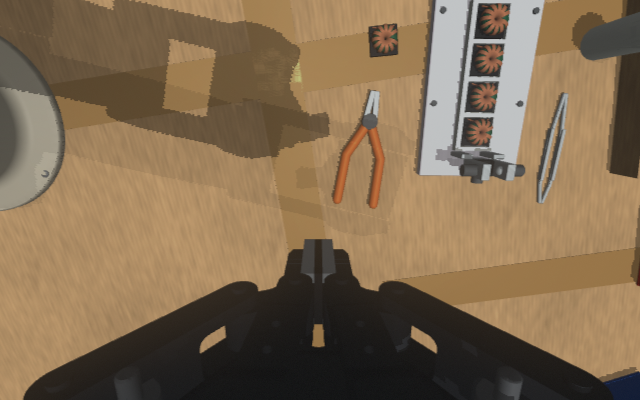

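Request:
jog_arm(series=[[0,0.038,-0.102,0,0],[0,0.038,-0.102,0,0],[0,0.038,-0.102,0,0],[0,0.038,-0.102,0,0],[0,0,0,0,0]])

```text
t: 4.6
ee_pos: [0.4723, 0.0305, 0.1978]
eef_rot: [-180.0, 0.0, -8.7]
ft_force: [-0.5, -0.7, -0.9]
gripper_width: 0.0
```

Run:
```python
from h import *
s=readout.sense(); print(s['t'],s['ee_pos'],s['eef_rot'])
p=imaging.get_image('wrist'); save(p,'wrist2'); np.savez('pics/wrist2.npz',**p)
print(-np.array(p['R']).T@p['t'])
for o in ('knob','pawl_rod'):
    for b in imaging.boxes_of(p,o)[:3]:
        c,r=b['position']; print(o,c,r,b['confidence'],world(p,c,r))
# plate
img=p['img'].astype(int); d=p['depth']; rr,cc=np.mgrid[:400,:640]
R=p['R'];X=np.stack([(cc-p['cx'])/f(p)*d,(rr-p['cy'])/f(p)*d,d],-1); W=(X-p['t'])@R
np.save('pics/W2.npy',W)
fx=np.array([.988,-.1547]); fy=np.array([.1547,.988]); c0=np.array([.5788,-.004])
F=np.stack([(W[...,:2]-c0)@fx,(W[...,:2]-c0)@fy,W[...,2]],-1)*1000
for r,c in [(20,300)]: pass
np.save('pics/F2.npy',F)
```

```text
4.6 [0.47233672 0.0305048  0.19780553] [-1.79966817e+02  4.77796174e-02 -8.72649399e+00]
[0.48278261 0.09784276 0.37383147]
knob 527.1 130.6 0.94 [0.58328163 0.07490359 0.21577516]
knob 480.0 271.9 0.35 [ 0.66165361 -0.1292071   0.00415056]
knob 411.0 236.2 0.17 [ 0.56794154 -0.05109365  0.03738448]
pawl_rod 390.6 103.7 0.66 [0.54323465 0.09752208 0.10285259]
```

View pics/wrist2.png

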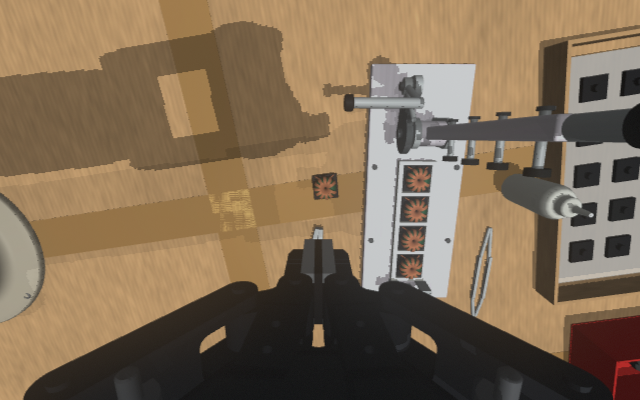

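Run:
```python
from h import *
p=dict(np.load('pics/wrist2.npz')); F=np.load('pics/F2.npy')
q=dict(np.load('pics/wrist1.npz'))
fx=np.array([.988,-.1547]); fy=np.array([.1547,.988]); c0=np.array([.5788,-.004])
def fr(X): return np.round([(X[:2]-c0)@fx*1000,(X[:2]-c0)@fy*1000,X[2]*1000],1)
img=p['img'].astype(int)
m=(img.min(2)>150)&((img.max(2)-img.min(2))<40)&(abs(F[...,2]-16)<6)&(abs(F[...,0])<75)&(abs(F[...,1])<160)
k,l,st,_=cv2.connectedComponentsWithStats(m.astype(np.uint8)); m=l==1+st[1:,4].argmax()
P=np.array([fr(ray(p,c,r,.016)) for r,c in zip(*np.where(m))]); 
print('plate left/right by y')
for y in range(-90,140,25):
    s=P[abs(P[:,1]-y)<4]; print(y,s[:,0].min(),s[:,0].max())
for x in range(-45,50,15):
    s=P[abs(P[:,0]-x)<3]; print('x',x,'ymax',s[:,1].max())
print('cap end',fr(ray(p,345,102,.098)),'rod depth pts',[F[r,c].round(1).tolist() for r,c in((103,349),(103,370),(103,395))])
g=[]
for r in range(92,114): g.append((r,F[r,380].round(0).tolist()))
print(g)
# chokes: nests
for c,r in((419,179),(414,209),(412,239),(410,268)): print('choke',fr(ray(p,c,r,.037)))
# knob sphere
for c in range(560,640,15): print(c,[F[r,c].round(0).tolist() for r in (105,128,145)])
b=(img.max(2)<60)&(F[...,2]>230); print(b.sum(), F[b].mean(0), F[b].min(0),F[b].max(0))
q1=q['img']
for c,r in((418,175),(516,178)): print('fork end corner (z16)',fr(ray(q,c,r,.016)))
```

```text
plate left/right by y
-90 -52.7 55.2
-65 -53.6 54.8
-40 -52.5 55.0
-15 -53.4 54.8
10 -53.5 55.1
35 -53.6 52.4
60 -53.6 54.7
85 -53.7 -32.5Traceback (most recent call last):
  File "<stdin>", line 12, in <module>
    return umr_minimum(a, axis, None, out, keepdims, initial, where)
ValueError: zero-size array to reduction operation minimum which has no identity
```

Run:
```python
from h import *
p=dict(np.load('pics/wrist2.npz')); F=np.load('pics/F2.npy')
q=dict(np.load('pics/wrist1.npz'))
fx=np.array([.988,-.1547]); fy=np.array([.1547,.988]); c0=np.array([.5788,-.004])
def fr(X): return np.round([(X[:2]-c0)@fx*1000,(X[:2]-c0)@fy*1000,X[2]*1000],1)
img=p['img'].astype(int)
m=(img.min(2)>140)&((img.max(2)-img.min(2))<45)&(abs(F[...,2]-16)<9)&(abs(F[...,0])<75)&(abs(F[...,1])<160)
P=np.array([fr(ray(p,c,r,.016)) for r,c in zip(*np.where(m))]); 
for x in range(-45,60,15):
    s=P[abs(P[:,0]-x)<3]; print('x',x,'ymax',s[:,1].max())
print('cap end',fr(ray(p,345,102,.098)),'rod depth pts',[F[r,c].round(1).tolist() for r,c in((103,349),(103,370),(103,395))])
print([(r,F[r,380].round(0).tolist()) for r in range(94,114,2)])
for c,r in((419,179),(414,209),(412,239),(410,268)): print('choke',fr(ray(p,c,r,.037)))
b=(img.max(2)<60)&(F[...,2]>230)&(F[...,2]<330); print(b.sum(), F[b].mean(0), F[b].min(0),F[b].max(0))
for c,r in((418,175),(516,178)): print('fork end corner (z16)',fr(ray(q,c,r,.016)))
for n in ('scene0','side0'):
    s=dict(np.load(f'pics/{n}.npz')); i=s['img'].astype(int); rr,cc=np.mgrid[:400,:640]; d=s['depth']
    X=np.stack([(cc-s['cx'])/f(s)*d,(rr-s['cy'])/f(s)*d,d],-1); W=(X-s['t'])@s['R']
    b=(W[...,2]>.262)&(W[...,2]<.31)&(np.hypot(W[...,0]-.59,W[...,1]-.07)<.06)
    print(n,b.sum(),fr(W[b].mean(0)),W[b][:,2].max(), np.mean(np.argwhere(b),0))
    mm=np.mean(np.argwhere(b),0); print('ray at z282',fr(ray(s,mm[1],mm[0],.278)))
```

```text
x -45 ymax 136.7
x -30 ymax 137.7
x -15 ymax 137.8
x 0 ymax 137.9
x 15 ymax 137.9
x 30 ymax 138.0
x 45 ymax 138.0
cap end [-88.1  96.2  98. ] rod depth pts [[-85.4, 95.1, 105.5], [-67.7, 95.3, 101.6], [-47.1, 95.4, 102.2]]
[(94, [-44.0, 108.0, 15.0]), (96, [-44.0, 106.0, 17.0]), (98, [-60.0, 99.0, 102.0]), (100, [-60.0, 98.0, 102.0]), (102, [-60.0, 96.0, 103.0]), (104, [-59.0, 95.0, 102.0]), (106, [-59.0, 93.0, 101.0]), (108, [-43.0, 93.0, 16.0]), (110, [-43.0, 91.0, 18.0]), (112, [-43.0, 89.0, 17.0])]
choke [-0.1 18.6 37. ]
choke [ -2.7 -15.7  37. ]
choke [ -1.9 -51.8  37. ]
choke [ -1.2 -88.7  37. ]
48832 [-106.38342856   30.78818811  303.54442885] [-172.49089053    6.58216229  234.5444644 ] [  0.35050324  89.63556267 329.99987918]
fork end corner (z16) [ -55.  -141.2   16. ]
fork end corner (z16) [  59.4 -143.8   16. ]
scene0 147 [  3.5  87.8 288.8] 0.2974870007405096 [178.31972789 338.06122449]
ray at z282 [ -1.2  80.3 278. ]
side0 77 [ -3.2  89.9 283.3] 0.295167503344749 [158.20779221 317.22077922]
ray at z282 [  0.9  83.7 278. ]
```

Request:
jog_arm(series=[[0,0.044,-0.053,0,0],[0,0.044,-0.053,0,0],[0,0,0,0.1,0],[0,0,0,0.1,0],[0,0,0,0.095,0]])

```text
t: 5.25
ee_pos: [0.5124, 0.0627, 0.0792]
eef_rot: [180.0, -0.0, -9.0]
ft_force: [1.1, 0.3, 0.5]
gripper_width: -0.002
```

Request:
jog_arm(series=[[0,0,-0.02,0,0],[0,0,-0.02,0,0],[0,0,0,0,0]])

```text
t: 5.55
ee_pos: [0.5168, 0.0811, 0.0835]
eef_rot: [-179.9, -0.3, -8.9]
ft_force: [0.3, -0.0, -0.0]
gripper_width: -0.002
```

Request:
jog_arm(series=[[0,0,-0.015,0,0],[0,0,-0.015,0,0],[0,0,-0.015,0,0],[0,0,-0.015,0,0],[0,0,-0.015,0,0]])

```text
t: 6.05
ee_pos: [0.5198, 0.1109, 0.0805]
eef_rot: [180.0, -0.0, -8.9]
ft_force: [0.5, -0.4, -0.5]
gripper_width: 0.001
```

Request:
jog_arm(series=[[0,0,-0.015,0,0],[0,0,-0.015,0,0],[0,0,-0.015,0,0],[0,0,0,0,0],[0,0,0,0,0]])

```text
t: 6.55
ee_pos: [0.5225, 0.1281, 0.0803]
eef_rot: [180.0, 0.0, -8.9]
ft_force: [1.3, -0.1, -0.5]
gripper_width: 0.005
```

Run:
```python
from h import *
o=[]
for n in('scene','side'):
    p=imaging.get_image(n); o.append(cv2.resize(p['img'][135:285,225:425] if n=='scene' else p['img'][130:280,225:425],(400,300),interpolation=cv2.INTER_CUBIC))
cv2.imwrite('pics/pawl.png',np.hstack(o)[:,:,::-1])
```

```text
(no output)
```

View pics/pawl.png

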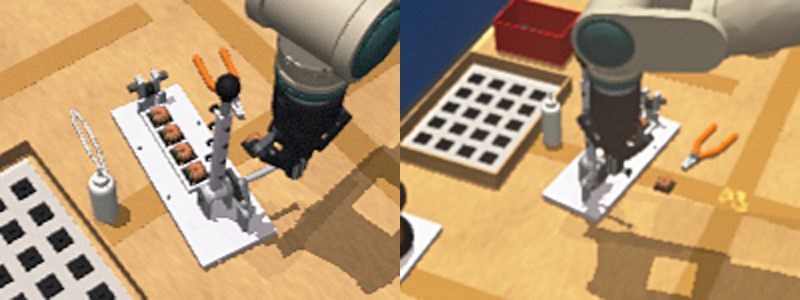

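Run:
```python
from h import *
p=imaging.get_image('scene'); cv2.imwrite('pics/pawl2.png',cv2.resize(p['img'][170:270,290:410],(720,600),interpolation=cv2.INTER_CUBIC)[:,:,::-1])
p=imaging.get_image('wrist'); save(p,'wrist3'); np.savez('pics/wrist3.npz',**p)
```

```text
(no output)
```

View pics/pawl2.png

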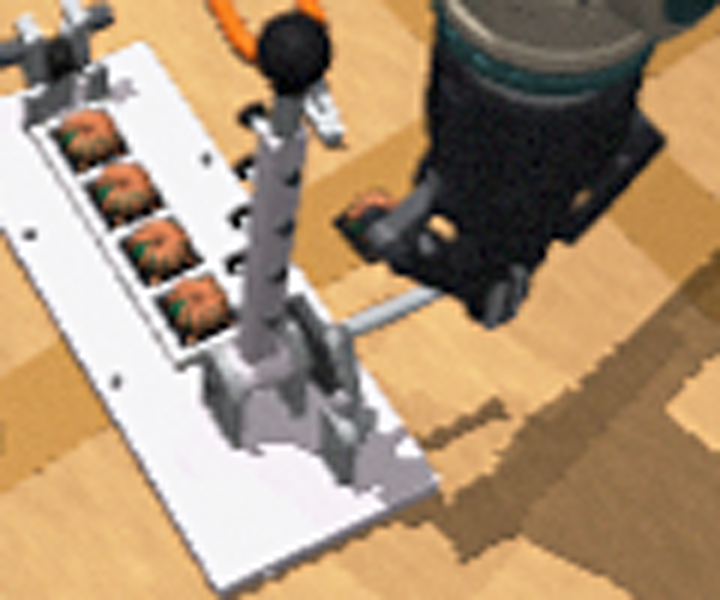

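View pics/wrist3.png

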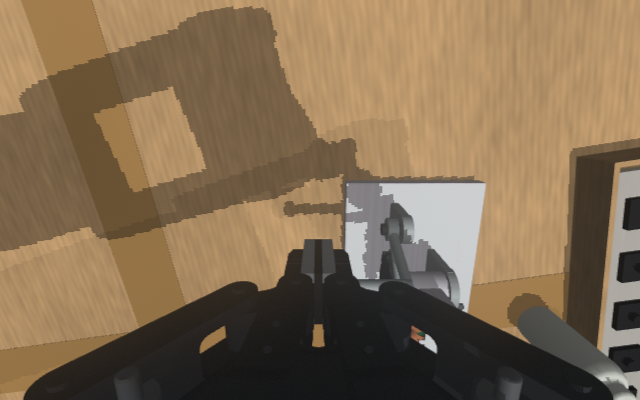

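```bash
cat >> h.py <<'E'
FX=np.array([.988,-.1547]); FY=np.array([.1547,.988]); C0=np.array([.5791,-.0056])
def w(x,y,z): 
    a=C0+FX*x/1000+FY*y/1000; return np.array([a[0],a[1],z/1000])
def fr(X): return np.round([(X[0:2]-C0)@FX*1000,(X[0:2]-C0)@FY*1000,X[2]*1000],1)
E
python3 - <<'E'
from h import *
for n in('scene','side'):
    p=imaging.get_image(n); im=cv2.resize(p['img'][150:270,290:410] if n=='scene' else p['img'][150:270,270:390],(600,600),interpolation=cv2.INTER_CUBIC)[:,:,::-1].copy()
    o=np.array([290,150] if n=='scene' else [270,150])
    for a,b,col in ((w(-24,97,98),w(-90,97,98),(255,0,0)),(w(-24,145,91),w(-90,145,91),(0,0,255)),(w(-20,115,51),w(-13,115,51),(0,255,0))):
        A=((pix(p,a)-o+.5)*5).astype(int);B=((pix(p,b)-o+.5)*5).astype(int); cv2.line(im,tuple(map(int,A)),tuple(map(int,B)),col,1)
    T=((pix(p,readout.sense()['ee_pos'])-o+.5)*5).astype(int); cv2.circle(im,tuple(map(int,T)),5,(255,0,255),1)
    cv2.imwrite(f'pics/ov_{n}.png',im)
E
```

```text
(no output)
```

View pics/ov_scene.png

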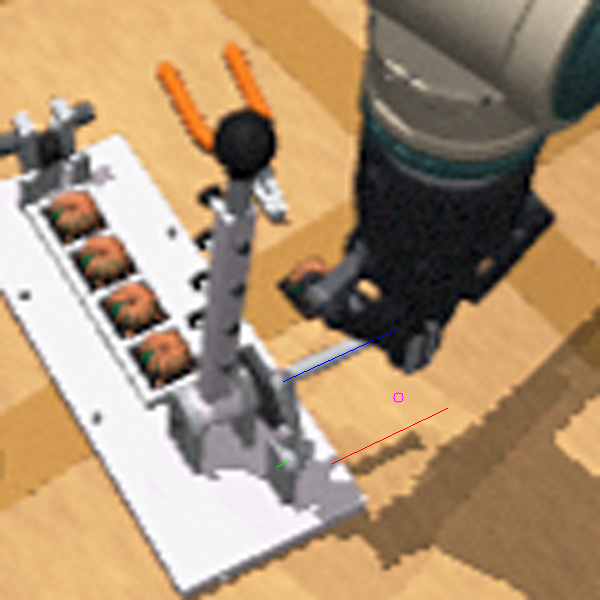

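View pics/ov_side.png

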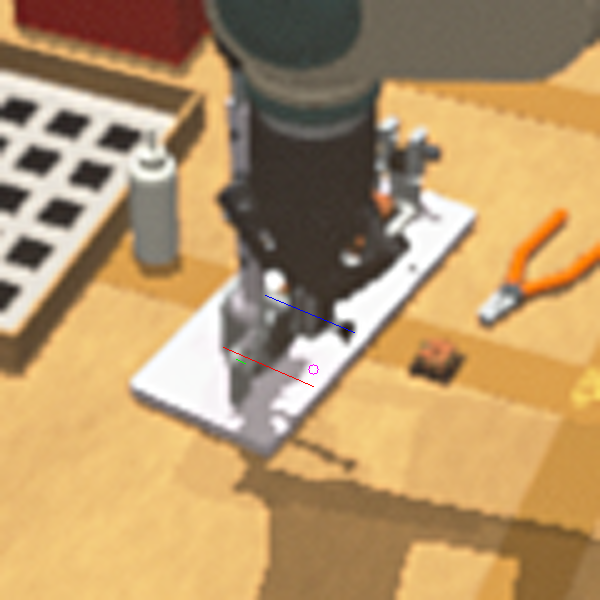

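Run:
```python
from h import *
s=readout.sense(); print(s['t'],s['ee_pos'],fr(s['ee_pos']),s['joint_pos'],s['ft_force'],s['joint_efforts'])
p=dict(np.load('pics/wrist3.npz')); print('cam',fr(-p['R'].T@p['t']))
print('plate corners pred',pix(p,w(-55,140,16)),pix(p,w(55,140,16)),'tcp',pix(p,s['ee_pos']))
for n in('wrist1','wrist2','wrist3'):
    q=dict(np.load(f'pics/{n}.npz')); print(n,q.get('shot'),[ (r,np.round(world(q,318,r),3).tolist()) for r in (238,243,250,260)])
```

```text
6.85 [0.52246178 0.12782329 0.08038349] [-76.6 123.1  80.4] [ 9.81722002e+00  9.04992646e+00  8.73948837e+01 -5.73564198e-03
  8.35576854e+01  1.87298787e+01] [ 0.1309322   0.34378241 -1.01216687] [ 1.50818692e-02 -4.06826127e+01 -3.43002927e+01 -1.71987062e-04
  6.18725844e-04 -5.57445946e-04]
cam [-76.6 191.3 256.3]
plate corners pred [345.44559596 182.56363004] [486.03201045 182.62799514] tcp [317.82634459 232.74824239]
wrist1 4 [(238, [0.376, -0.201, 0.001]), (243, [0.389, -0.107, 0.242]), (250, [0.389, -0.107, 0.249]), (260, [0.389, -0.108, 0.259])]
wrist2 5 [(238, [0.46, -0.047, 0.012]), (243, [0.474, 0.042, 0.241]), (250, [0.474, 0.042, 0.248]), (260, [0.474, 0.042, 0.259])]
wrist3 9 [(238, [0.517, 0.093, 0.002]), (243, [0.524, 0.139, 0.123]), (250, [0.524, 0.139, 0.131]), (260, [0.524, 0.139, 0.14])]
```

Run:
```python
from h import *
q=dict(np.load('pics/wrist3.npz'))
for c in (306,312,316,318,322,326,330):
  print(c,[(r,fr(world(q,c,r)).tolist()) for r in range(236,246,1)][:6])
p=imaging.get_image('side')
d=p['depth'];rr,cc=np.mgrid[:400,:640]
for n in('scene','side'):
  p=imaging.get_image(n);d=p['depth']
  X=np.stack([(cc-p['cx'])/f(p)*d,(rr-p['cy'])/f(p)*d,d],-1); W=(X-p['t'])@p['R']
  F=np.stack([(W[...,:2]-C0)@FX,(W[...,:2]-C0)@FY,W[...,2]],-1)*1000
  m=(np.hypot(F[...,0]+76.6,F[...,1]-123)<35)&(F[...,2]>30)&(F[...,2]<160)
  print(n,m.sum(),np.percentile(F[m][:,2],[0,5,20,50]) , F[m][F[m][:,2].argsort()[:8]].round(0).tolist())
```

```text
306 [(236, [-86.9, 89.4, 1.3]), (237, [-86.9, 88.1, 0.5]), (238, [-86.9, 87.7, 1.8]), (239, [-82.2, 134.4, 117.9]), (240, [-82.2, 134.5, 119.3]), (241, [-82.1, 135.1, 121.8])]
312 [(236, [-81.7, 89.1, 0.7]), (237, [-81.7, 88.4, 1.2]), (238, [-81.7, 87.3, 0.7]), (239, [-79.3, 134.7, 118.6]), (240, [-79.3, 134.9, 120.1]), (241, [-79.3, 134.6, 120.7])]
316 [(236, [-78.2, 89.3, 1.2]), (237, [-78.2, 88.5, 1.5]), (238, [-78.2, 87.4, 1.0]), (239, [-77.5, 134.3, 117.5]), (240, [-77.5, 134.4, 119.0]), (241, [-77.4, 134.8, 121.2])]
318 [(236, [-76.4, 89.4, 1.4]), (237, [-76.4, 88.0, 0.3]), (238, [-76.4, 87.6, 1.6]), (239, [-76.5, 134.5, 118.0]), (240, [-76.5, 134.8, 119.9]), (241, [-76.5, 135.2, 122.2])]
322 [(236, [-73.0, 89.7, 2.0]), (237, [-72.9, 88.2, 0.8]), (238, [-72.9, 87.3, 0.8]), (239, [-74.6, 134.6, 118.3]), (240, [-74.6, 134.3, 118.7]), (241, [-74.7, 134.9, 121.4])]
326 [(236, [-69.5, 89.4, 1.3]), (237, [-69.5, 88.7, 2.0]), (238, [-69.5, 87.8, 1.9]), (239, [-72.7, 134.8, 118.7]), (240, [-72.7, 134.2, 118.6]), (241, [-72.8, 134.7, 121.0])]
330 [(236, [-66.0, 89.6, 1.9]), (237, [-66.0, 88.6, 1.6]), (238, [-65.9, 87.1, 0.4]), (239, [-70.8, 134.4, 117.9]), (240, [-70.9, 134.3, 118.9]), (241, [-70.9, 134.5, 120.4])]
scene 103 [ 96.81811108 100.90919093 118.63021503 133.14325772] [[-66.0, 99.0, 97.0], [-60.0, 99.0, 97.0], [-71.0, 100.0, 99.0], [-56.0, 100.0, 100.0], [-68.0, 99.0, 100.0], [-57.0, 98.0, 101.0], [-61.0, 100.0, 101.0], [-58.0, 100.0, 103.0]]
side 126 [ 89.21214309  98.60867232 119.17394045 133.47461247] [[-89.0, 97.0, 89.0], [-76.0, 100.0, 94.0], [-90.0, 92.0, 94.0], [-90.0, 105.0, 96.0], [-91.0, 100.0, 97.0], [-84.0, 101.0, 98.0], [-79.0, 99.0, 99.0], [-79.0, 93.0, 99.0]]
```

The fingertips went over the rod without touching it. Both the wrist depth and the scene view put the true tip about 38 mm above the reported TCP. I'll correct for this offset, go back and repeat the push lower.

Request:
jog_arm(series=[[0,0,0.074,0,0],[0,0,0.074,0,0],[0,0,0,0,0],[0,0,0,0.09,0],[0,0,0,0,0]])

```text
t: 7.5
ee_pos: [0.5105, 0.0696, 0.0404]
eef_rot: [179.9, 0.4, -8.9]
ft_force: [-0.3, -0.3, -0.5]
gripper_width: -0.0
```

Request:
jog_arm(series=[[0,0,-0.015,0,0],[0,0,-0.015,0,0],[0,0,-0.015,0,0],[0,0,-0.015,0,0],[0,0,0,0,0]])

```text
t: 8.0
ee_pos: [0.5174, 0.0943, 0.0449]
eef_rot: [-180.0, -0.1, -8.8]
ft_force: [0.0, -0.2, 0.2]
gripper_width: -0.001
```

Run:
```python
from h import *
s=readout.sense(); print(fr(s['ee_pos']))
p=imaging.get_image('scene'); cv2.imwrite('pics/p3.png',cv2.resize(p['img'][170:270,290:410],(480,400),interpolation=cv2.INTER_CUBIC)[:,:,::-1])
```

```text
[-76.4  89.1  44.9]
```

View pics/p3.png

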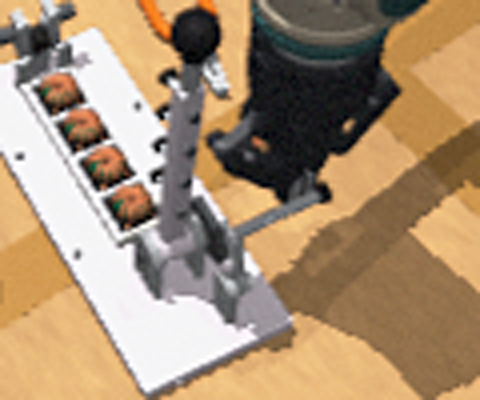

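The rod is now moving with the fingers: its cap shows in front of the tips at crop (320, 190). I'll keep pushing past upright.

Request:
jog_arm(series=[[0,0,-0.015,0,0],[0,0,-0.015,0,0],[0,0,-0.015,0,0],[0,0,-0.015,0,0],[0,0,-0.015,0,0]])

```text
t: 8.55
ee_pos: [0.5217, 0.1234, 0.0443]
eef_rot: [180.0, 0.0, -8.9]
ft_force: [0.2, -0.4, -0.3]
gripper_width: -0.002
```

Request:
jog_arm(series=[[0,0,-0.015,0,0],[0,0,0,0,0],[0,0,0,0,0],[0,0,0,0,0]])

```text
t: 8.95
ee_pos: [0.5226, 0.1286, 0.0444]
eef_rot: [180.0, -0.0, -8.9]
ft_force: [0.1, 0.7, -0.3]
gripper_width: -0.001
```

Run:
```python
from h import *
s=readout.sense(); print(fr(s['ee_pos']))
p=imaging.get_image('scene'); cv2.imwrite('pics/p4.png',cv2.resize(p['img'][170:270,290:410],(480,400),interpolation=cv2.INTER_CUBIC)[:,:,::-1])
```

```text
[-76.6 123.9  44.4]
```

View pics/p4.png

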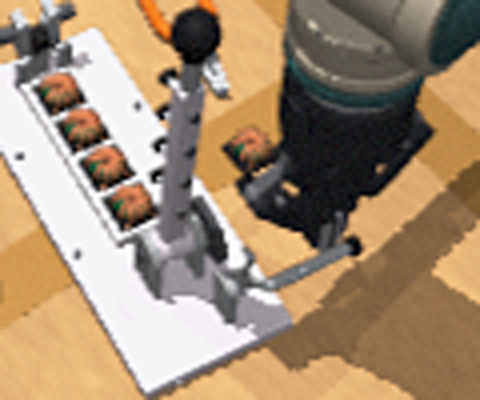

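The pawl is thrown back: its rod lies over at crop (350, 245) and the bar is still upright. I'll retreat, raise and open the gripper.

Request:
jog_arm(series=[[0,-0.05,0.04,0,0],[0,0,0,-0.12,0],[0,0,0,-0.12,0],[1,0,0,-0.12,0],[1,0,0,-0.12,0]])

```text
t: 9.5
ee_pos: [0.4999, 0.1158, 0.2385]
eef_rot: [180.0, -0.0, -8.9]
ft_force: [0.4, 0.7, -1.1]
gripper_width: 0.329
```

Request:
jog_arm(series=[[1,0,0,-0.12,0],[1,0,0,-0.06,0],[1,0,0,0,0]])

```text
t: 9.8
ee_pos: [0.5014, 0.116, 0.3132]
eef_rot: [-179.9, -0.5, -8.9]
ft_force: [0.8, 0.4, 0.4]
gripper_width: 0.848
```

Run:
```python
from h import *
s=readout.sense(); print(s['t'],fr(s['ee_pos']),s['eef_rot'])
FXm=np.stack([np.append(FX,0),np.append(FY,0),[0,0,1]])
from scipy.optimize import least_squares
for n in('scene','side'):
    p=imaging.get_image(n); cv2.imwrite(f'pics/k_{n}.png',cv2.resize(p['img'][130:270,250:420],(680,560),interpolation=cv2.INTER_CUBIC)[:,:,::-1])
    i=p['img'].astype(int); rr,cc=np.mgrid[:400,:640]; d=p['depth']
    X=np.stack([(cc-p['cx'])/f(p)*d,(rr-p['cy'])/f(p)*d,d],-1); W=(X-p['t'])@p['R']; F=np.concatenate([((W[...,:2]-C0)@FX)[...,None],((W[...,:2]-C0)@FY)[...,None],W[...,2:]],-1)*np.array([1000,1000,1000 ])
    b=(np.linalg.norm(F-[0,83,281],axis=-1)<26)&(i.max(2)<70)
    P=F[b]; r=least_squares(lambda c:np.linalg.norm(P-c,axis=1)-14,[0,83,281],loss='soft_l1'); print(n,b.sum(),r.x,'centroid px',np.argwhere(b).mean(0)[::-1],'pred',pix(p,w(0,83.5,281.6)))
    for x in imaging.silhouettes(p,'knob')[:1]: print(x['confidence'],x['position'],x['region'].sum())
    rr_=imaging.boxes_of(p,'pawl_rod')[:2]; print([(np.round(q['position']),q['confidence'],fr(world(p,*q['position']))) for q in rr_])
```

```text
9.8 [-95.6 108.2 313.2] [-179.86047471   -0.45870319   -8.91570301]
scene 129 [ -0.48886767  84.1689141  282.62980334] centroid px [338.49612403 178.5503876 ] pred [337.79814346 178.08313042]
0.75 [334.7, 204.6] 653
[(array([368., 235.]), 0.53, array([-57.3, 144.1,  97.1])), (array([325., 221.]), 0.19, array([-4.3, 27.2, 37. ]))]
side 54 [  0.44598307  86.10958182 279.7996244 ] centroid px [316.81481481 157.87037037] pred [317.62124912 156.97795195]
0.91 [319.2, 186.9] 512
[]
```

View pics/k_scene.png

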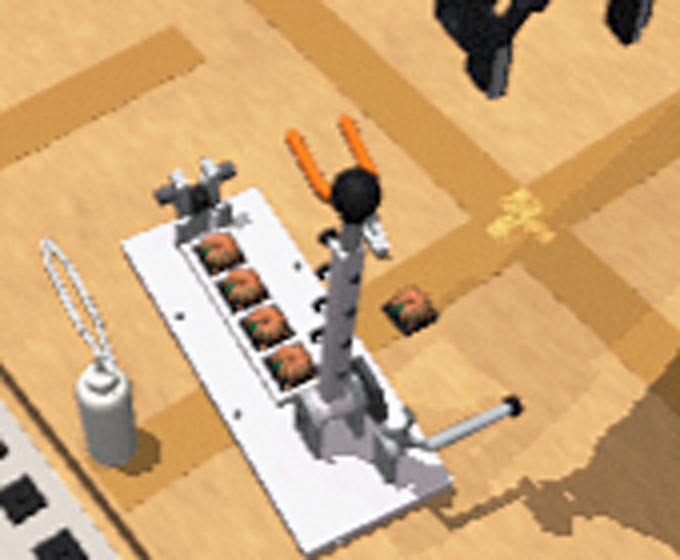

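Request:
jog_arm(series=[[1,0.119,0.03,0,0],[1,0.119,0.029,0,0],[1,0,0,0,0],[1,0,0,0.08,0],[1,0,0,0,0]])

```text
t: 10.6
ee_pos: [0.5892, 0.0779, 0.2706]
eef_rot: [179.9, 0.6, -8.9]
ft_force: [-0.2, -0.9, -2.2]
gripper_width: 0.998
```

Run:
```python
from h import *
s=readout.sense(); print(s['t'],fr(s['ee_pos']),s['eef_rot'],s['ft_force'])
p=imaging.get_image('wrist'); save(p,'wrist4')
o=[]
for n in('scene','side'):
    p=imaging.get_image(n); o.append(cv2.resize(p['img'][100:220,250:410],(400,300),interpolation=cv2.INTER_CUBIC))
cv2.imwrite('pics/g1.png',np.hstack(o)[:,:,::-1])
```

```text
10.6 [ -2.9  84.1 270.6] [179.87357201   0.55444228  -8.91055472] [-0.23398581 -0.87923267 -2.23937511]
```

View pics/wrist4.png

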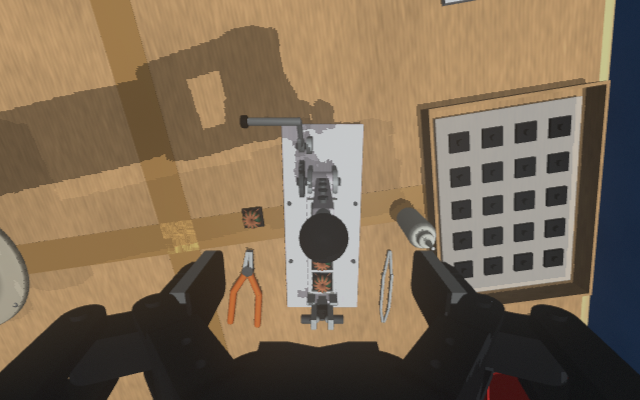

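View pics/g1.png

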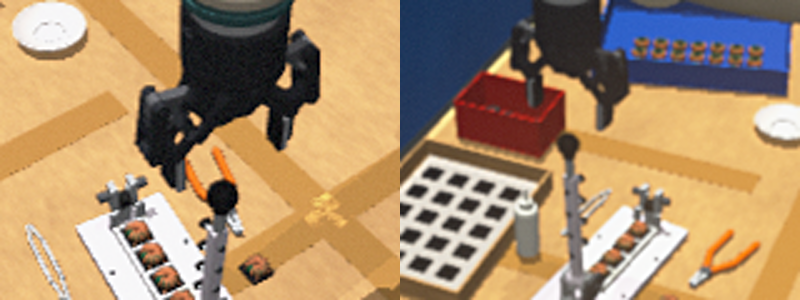

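Request:
jog_arm(series=[[1,0,0,0.07,0],[1,0,0,0.055,0],[1,0,0,0,0]])

```text
t: 11.05
ee_pos: [0.5897, 0.0782, 0.2249]
eef_rot: [180.0, 0.2, -8.9]
ft_force: [-0.4, -0.9, 0.1]
gripper_width: 0.995
```

Run:
```python
from h import *
s=readout.sense(); print(s['t'],fr(s['ee_pos']),s['eef_rot'],s['ft_force'])
o=[]
for n in('scene','side'):
    p=imaging.get_image(n); o.append(cv2.resize(p['img'][120:220,265:385],(400,333),interpolation=cv2.INTER_CUBIC))
cv2.imwrite('pics/g2.png',np.hstack(o)[:,:,::-1])
```

```text
11.05 [ -2.5  84.5 224.9] [179.95320585   0.1847298   -8.87441657] [-0.40203065 -0.89936055  0.08423046]
```

View pics/g2.png

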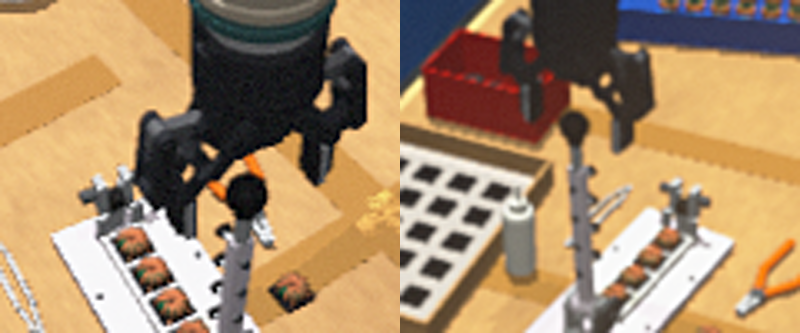

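Request:
jog_arm(series=[[0,0.006,0,0.005,0],[0,0,0,0,0],[0,0,0,0,0],[0,0,0,0,0],[0,0,0,0,0]], squeeze=30)

```text
t: 11.65
ee_pos: [0.5925, 0.078, 0.2251]
eef_rot: [-180.0, 0.1, -8.9]
ft_force: [-5.1, 1.1, 3.5]
gripper_width: 0.307
```

Request:
jog_arm(series=[[0,0,0,0,0],[0,0,0,0,0],[0,0,0,0,0],[0,0,0,0,0]])

```text
t: 12.05
ee_pos: [0.5925, 0.078, 0.2251]
eef_rot: [-180.0, 0.1, -8.9]
ft_force: [-6.0, 0.3, 2.7]
gripper_width: 0.305
```

Run:
```python
from h import *
s=readout.sense(); print(s['t'],fr(s['ee_pos']),s['eef_rot'],s['ft_force'],s['gripper_width'])
p=imaging.get_image('wrist'); cv2.imwrite('pics/w5.png',p['img'][150:330,200:440,::-1])
o=[]
for n in('scene','side'):
    p=imaging.get_image(n); o.append(cv2.resize(p['img'][120:220,265:385],(400,333),interpolation=cv2.INTER_CUBIC))
cv2.imwrite('pics/g3.png',np.hstack(o)[:,:,::-1])
```

```text
12.05 [  0.3  84.7 225.1] [-1.79991426e+02  6.21491931e-02 -8.86946536e+00] [-5.96991736  0.3235243   2.65549849] 0.3051034032295097
```

View pics/g3.png

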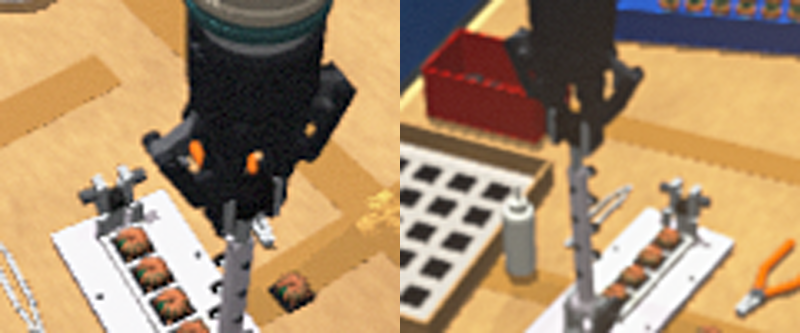

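View pics/w5.png

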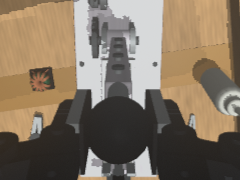

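```bash
cat > arc.py <<'E'
import numpy as np,sys
def rows(a,b,n):
    t=np.linspace(a,b,n+1); y=-228*np.cos(t); z=228*np.sin(t)
    for i in range(n): print(round(t[i+1],3),'toolY',round(-(y[i+1]-y[i])/400,4),'toolZ',round(-(z[i+1]-z[i])/400,4))
rows(float(sys.argv[1]),float(sys.argv[2]),int(sys.argv[3]))
E
python3 arc.py 1.635 1.385 5;python3 arc.py 1.385 0.185 15
```

```text
1.585 toolY 0.0285 toolZ -0.0011
1.535 toolY 0.0285 toolZ 0.0003
1.485 toolY 0.0284 toolZ 0.0017
1.435 toolY 0.0283 toolZ 0.0032
1.385 toolY 0.0281 toolZ 0.0046
1.305 toolY 0.0444 toolZ 0.0102
1.225 toolY 0.0435 toolZ 0.0137
1.145 toolY 0.0422 toolZ 0.0172
1.065 toolY 0.0407 toolZ 0.0205
0.985 toolY 0.039 toolZ 0.0237
0.905 toolY 0.0369 toolZ 0.0267
0.825 toolY 0.0347 toolZ 0.0296
0.745 toolY 0.0322 toolZ 0.0322
0.665 toolY 0.0295 toolZ 0.0347
0.585 toolY 0.0267 toolZ 0.037
0.505 toolY 0.0236 toolZ 0.039
0.425 toolY 0.0204 toolZ 0.0407
0.345 toolY 0.0171 toolZ 0.0423
0.265 toolY 0.0137 toolZ 0.0435
0.185 toolY 0.0102 toolZ 0.0444
```

Request:
jog_arm(series=[[0,-0.002,0.0285,-0.0011,0],[0,-0.001,0.0285,0.0003,0],[0,0,0.0284,0.0017,0],[0,0,0.0283,0.0032,0],[0,0,0.0281,0.0046,0]])

```text
t: 12.7
ee_pos: [0.5834, 0.0204, 0.2211]
eef_rot: [180.0, -0.1, -8.9]
ft_force: [4.3, 0.0, 2.1]
gripper_width: 0.308
```

Run:
```python
from h import *
s=readout.sense(); print(s['t'],fr(s['ee_pos']),'want',70-228*np.cos(1.385),54+228*np.sin(1.385)-56.4,s['ft_force'],s['gripper_width'])
```

```text
12.7 [  0.3  26.3 221.1] want 27.881739300163026 221.6759962950529 [4.33535923 0.00920516 2.14762463] 0.3075281064624213
```

Request:
jog_arm(series=[[0,0.001,0.0444,0.0102,0],[0,0,0.0435,0.0137,0],[0,0,0.0422,0.0172,0],[0,0,0.0407,0.0205,0],[0,0,0.039,0.0237,0]])

```text
t: 13.2
ee_pos: [0.5704, -0.0626, 0.1859]
eef_rot: [180.0, -0.0, -8.9]
ft_force: [6.0, 0.2, -1.3]
gripper_width: 0.303
```

Run:
```python
from h import *
s=readout.sense(); print(s['t'],fr(s['ee_pos']),'want',70-228*np.cos(.985),54+228*np.sin(.985)-56.4,s['ft_force'],s['gripper_width'])
p=imaging.get_image('scene'); cv2.imwrite('pics/l1.png',cv2.resize(p['img'][130:270,250:420],(680,560),interpolation=cv2.INTER_CUBIC)[:,:,::-1])
```

```text
13.2 [  0.3 -57.7 185.9] want -56.05279009424332 187.58603661705413 [ 5.99867088  0.17623078 -1.29624424] 0.30268331526187037
```

View pics/l1.png

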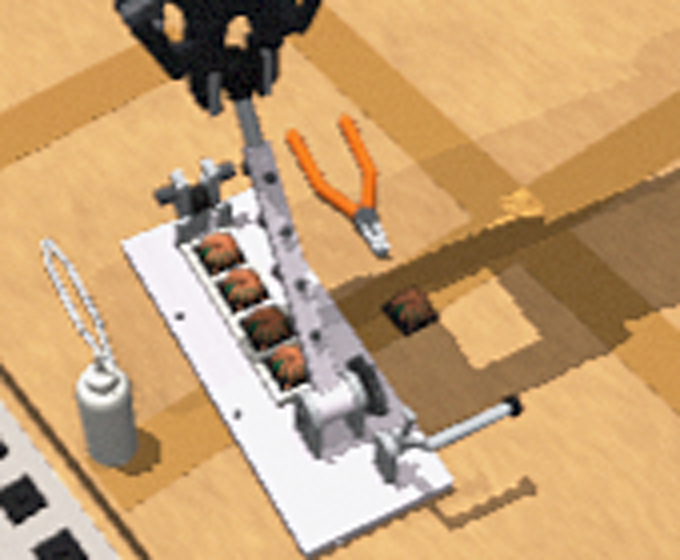

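Request:
jog_arm(series=[[0,0.001,0.0369,0.0267,0],[0,0,0.0347,0.0296,0],[0,0,0.0322,0.0322,0],[0,0,0.0295,0.0347,0],[0,0,0.0267,0.037,0]])

```text
t: 13.75
ee_pos: [0.5607, -0.1253, 0.121]
eef_rot: [-180.0, 0.0, -8.9]
ft_force: [4.3, 1.1, -0.1]
gripper_width: 0.304
```

```bash
python3 - <<'E'
from h import *
s=readout.sense(); print(s['t'],fr(s['ee_pos']),'want',70-228*np.cos(.585),54+228*np.sin(.585)-56.4,s['ft_force'],s['gripper_width'])
E
python3 arc.py .585 .185 7
```

```text
13.75 [   0.3 -121.1  121. ] want -120.08635558224458 123.50145917129188 [ 4.25387932  1.14876744 -0.11995496] 0.3044393682066621
0.528 toolY 0.0172 toolZ 0.0277
0.471 toolY 0.0156 toolZ 0.0286
0.414 toolY 0.0139 toolZ 0.0294
0.356 toolY 0.0122 toolZ 0.0302
0.299 toolY 0.0105 toolZ 0.0308
0.242 toolY 0.0087 toolZ 0.0314
0.185 toolY 0.0069 toolZ 0.0318
```

Request:
jog_arm(series=[[0,0.001,0.0172,0.0277,0],[0,0,0.0156,0.0286,0],[0,0,0.0139,0.0294,0],[0,0,0.0122,0.0302,0],[0,0,0.0105,0.0308,0]])

```text
t: 14.25
ee_pos: [0.5567, -0.152, 0.0628]
eef_rot: [-180.0, 0.1, -8.9]
ft_force: [-2.4, 1.4, -2.0]
gripper_width: 0.309
```

Request:
jog_arm(series=[[0,0,0.0087,0.0314,0],[0,0,0.0069,0.0318,0],[0,0,0,0,0]])

```text
t: 14.55
ee_pos: [0.5557, -0.1583, 0.0366]
eef_rot: [-180.0, 0.1, -8.9]
ft_force: [-2.6, -0.2, -1.5]
gripper_width: 0.309
```

```bash
python3 - <<'E'
from h import *
s=readout.sense(); print(s['t'],fr(s['ee_pos']),'want',70-228*np.cos(.185),54+228*np.sin(.185)-56.4,s['ft_force'],s['gripper_width'])
for n in('scene','side'):
    p=imaging.get_image(n); cv2.imwrite(f'pics/l2_{n}.png',cv2.resize(p['img'][130:250,270:390],(600,600),interpolation=cv2.INTER_CUBIC)[:,:,::-1])
E
python3 arc.py .185 .085 5
```

```text
14.55 [   0.5 -154.5   36.6] want -154.10946514369277 39.539809644393394 [-2.57978308 -0.1636269  -1.47715823] 0.30945501671779085
0.165 toolY 0.002 toolZ 0.0112
0.145 toolY 0.0018 toolZ 0.0113
0.125 toolY 0.0015 toolZ 0.0113
0.105 toolY 0.0013 toolZ 0.0113
0.085 toolY 0.0011 toolZ 0.0113
```

View pics/l2_scene.png

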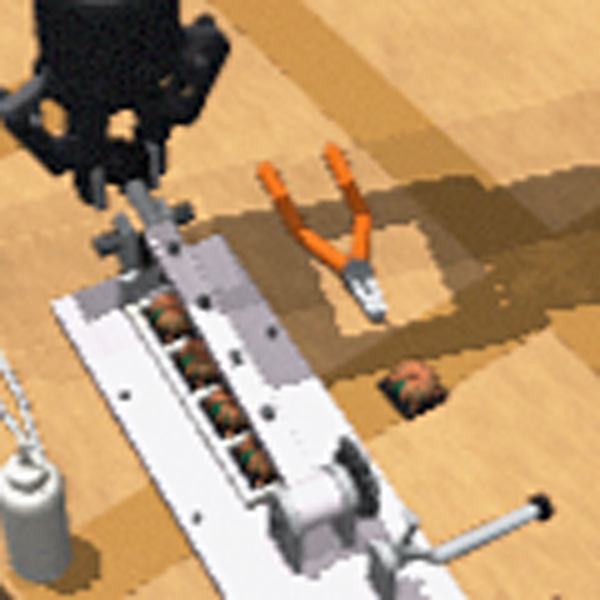

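View pics/l2_side.png

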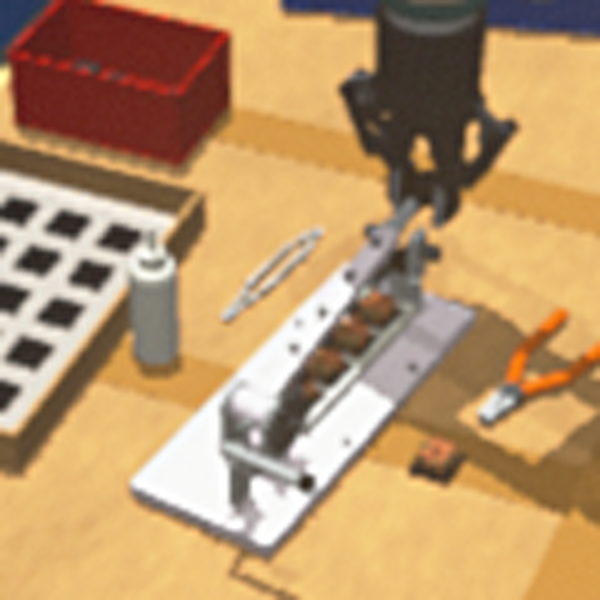

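Request:
jog_arm(series=[[0,0,0.002,0.0112,0],[0,0,0.0018,0.0113,0],[0,0,0,0,0]])

```text
t: 14.95
ee_pos: [0.5557, -0.1594, 0.0297]
eef_rot: [180.0, 0.1, -8.9]
ft_force: [-5.3, 0.8, -1.3]
gripper_width: 0.305
```

Request:
jog_arm(series=[[0,0,0.0008,0.006,0],[0,0,0,0,0]])

```text
t: 15.15
ee_pos: [0.5556, -0.1597, 0.0276]
eef_rot: [-180.0, 0.0, -8.9]
ft_force: [-5.2, 1.2, -1.4]
gripper_width: 0.309
```

Request:
jog_arm(series=[[0,0,0.0008,0.006,0],[0,0,0,0,0]])

```text
t: 15.35
ee_pos: [0.5556, -0.16, 0.0252]
eef_rot: [-180.0, 0.0, -8.9]
ft_force: [-5.6, 0.5, -0.7]
gripper_width: 0.307
```

Request:
jog_arm(series=[[0,-0.001,0.0006,0.005,0],[0,0,0,0,0]])

```text
t: 15.55
ee_pos: [0.5556, -0.1603, 0.0233]
eef_rot: [-180.0, -0.0, -8.9]
ft_force: [-4.5, 1.8, -1.0]
gripper_width: 0.305
```

Request:
jog_arm(series=[[0,0,0.0005,0.005,0],[0,0,0,0,0]])

```text
t: 15.75
ee_pos: [0.5555, -0.1605, 0.0211]
eef_rot: [180.0, -0.0, -8.9]
ft_force: [-3.9, 0.8, -1.4]
gripper_width: 0.306
```

Request:
jog_arm(series=[[0,0,0.0005,0.005,0],[0,0,0,0,0]])

```text
t: 15.95
ee_pos: [0.5555, -0.1607, 0.019]
eef_rot: [-180.0, -0.0, -8.9]
ft_force: [-4.5, 2.0, -1.0]
gripper_width: 0.305
```

Request:
jog_arm(series=[[0,0,0.0004,0.005,0],[0,0,0,0,0]])

```text
t: 16.15
ee_pos: [0.5555, -0.1608, 0.0178]
eef_rot: [-180.0, -0.0, -8.9]
ft_force: [-6.1, 3.4, 4.5]
gripper_width: 0.306
```

Request:
jog_arm(series=[[0,0,0.0003,0.004,0],[0,0,0,0,0]])

```text
t: 16.35
ee_pos: [0.5556, -0.161, 0.0166]
eef_rot: [180.0, -0.0, -8.9]
ft_force: [-7.9, 2.7, 5.2]
gripper_width: 0.307
```

Request:
jog_arm(series=[[0,0,0.0003,0.004,0],[0,0,0,0,0]])

```text
t: 16.55
ee_pos: [0.5556, -0.1612, 0.0152]
eef_rot: [180.0, -0.0, -8.9]
ft_force: [-8.3, 2.2, 6.1]
gripper_width: 0.302
```

Request:
jog_arm(series=[[0.7,0,0,0,0],[0.7,0,0,0,0],[0.7,0,0,0,0],[0.7,0,0,0,0]])

```text
t: 16.95
ee_pos: [0.5557, -0.1613, 0.0139]
eef_rot: [180.0, -0.0, -8.9]
ft_force: [-0.4, 0.2, -0.5]
gripper_width: 0.699
```

Request:
jog_arm(series=[[0.7,0,0,-0.075,0],[0.7,0,0,-0.075,0],[0,0,0,0,0],[0,0,0,0,0],[0,0,0,0,0]])

```text
t: 17.45
ee_pos: [0.5548, -0.161, 0.0725]
eef_rot: [-180.0, 0.1, -8.9]
ft_force: [-0.4, -0.6, -0.8]
gripper_width: 0.195
```

Request:
jog_arm(series=[[0,0,0,0,0],[0,0,0,0,0],[0,0,0,0,0],[0,0,0,0,0]])

```text
t: 17.85
ee_pos: [0.5552, -0.1612, 0.0735]
eef_rot: [-180.0, 0.0, -8.9]
ft_force: [-0.4, -0.3, 0.4]
gripper_width: 0.003
```

Run:
```python
from h import *
s=readout.sense(); print(s['t'],fr(s['ee_pos']),s['ft_force'],s['gripper_width'])
p=imaging.get_image('wrist'); save(p,'wrist6'); np.savez('pics/wrist6.npz',**p)
i=p['img'].astype(int); rr,cc=np.mgrid[:400,:640]; d=p['depth']
W=(np.stack([(cc-p['cx'])/f(p)*d,(rr-p['cy'])/f(p)*d,d],-1)-p['t'])@p['R']
F=np.concatenate([((W[...,:2]-C0)@FX)[...,None],((W[...,:2]-C0)@FY)[...,None],W[...,2:]],-1)*1000
np.save('pics/F6.npy',F)
m=(np.hypot(F[...,0],F[...,1]+157)<16)&(F[...,2]>40)&(F[...,2]<100); print(m.sum(), F[m].max(0) if m.any() else 0, F[m][F[m][:,2].argmax()] if m.any() else 0)
for y in (-100,-60,-20): 
    k=(abs(F[...,0])<5)&(abs(F[...,1]-y)<2); print(y,np.median(F[k][:,2]) if k.any() else None)
for n in('scene','side'):
    p=imaging.get_image(n); cv2.imwrite(f'pics/l3_{n}.png',cv2.resize(p['img'][130:250,270:390],(600,600),interpolation=cv2.INTER_CUBIC)[:,:,::-1])
```

```text
17.85 [   0.5 -157.4   73.5] [-0.37129323 -0.27998558  0.41452041] 0.002627484282933938
1234 [  14.18295409 -141.12019044   90.54316108] [   2.22537863 -152.62041261   90.54316108]
-100 76.62433416688465
-60 72.85717051560584
-20 None
```

View pics/l3_scene.png

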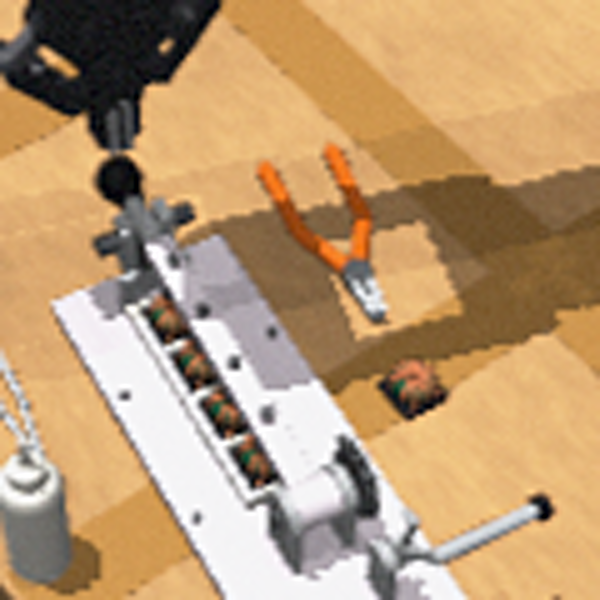

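View pics/wrist6.png

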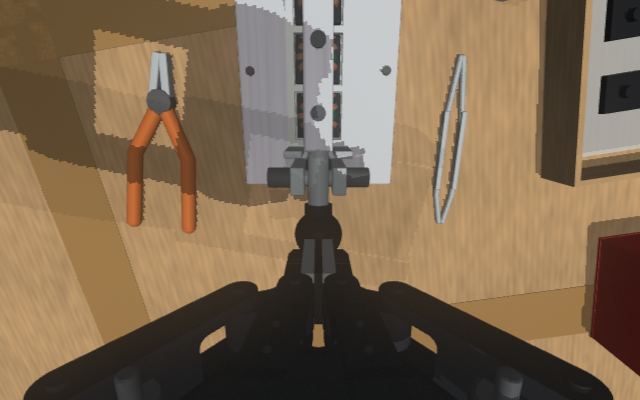

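Request:
jog_arm(series=[[0,0,0,0.02,0],[0,0,0,0.018,0],[0,0,0,0,0]])

```text
t: 18.3
ee_pos: [0.5546, -0.1609, 0.0568]
eef_rot: [-180.0, 0.1, -8.9]
ft_force: [0.5, -1.1, -1.0]
gripper_width: 0.002
```

Request:
jog_arm(series=[[0,0,0,0.005,0],[0,0,0,0,0]])

```text
t: 18.5
ee_pos: [0.5553, -0.1612, 0.0565]
eef_rot: [180.0, 0.0, -8.9]
ft_force: [-0.4, 0.9, -0.6]
gripper_width: 0.003
```

Request:
jog_arm(series=[[0,0,0,0.004,0],[0,0,0,0,0]])

```text
t: 18.7
ee_pos: [0.5556, -0.1613, 0.0557]
eef_rot: [180.0, -0.0, -8.9]
ft_force: [-1.4, -0.2, 4.0]
gripper_width: 0.002
```

Request:
jog_arm(series=[[0,0,0,0.002,0],[0,0,0,0,0]])

```text
t: 18.9
ee_pos: [0.5556, -0.1613, 0.0554]
eef_rot: [180.0, -0.1, -8.9]
ft_force: [-4.1, 1.3, 6.9]
gripper_width: -0.0
```

Request:
jog_arm(series=[[0,0,0,0.002,0],[0,0,0,0,0]])

```text
t: 19.1
ee_pos: [0.5557, -0.1614, 0.0548]
eef_rot: [180.0, -0.1, -8.9]
ft_force: [-3.4, 1.1, 7.7]
gripper_width: -0.003
```

Request:
jog_arm(series=[[0,0,0,0.002,0],[0,0,0,0,0]])

```text
t: 19.3
ee_pos: [0.5558, -0.1615, 0.0545]
eef_rot: [180.0, -0.1, -8.9]
ft_force: [-4.9, 0.8, 11.4]
gripper_width: -0.0
```

Request:
jog_arm(series=[[0,0,0,0.0015,0],[0,0,0,0,0]])

```text
t: 19.5
ee_pos: [0.5558, -0.1616, 0.0544]
eef_rot: [179.9, -0.1, -8.9]
ft_force: [-6.5, 1.1, 13.2]
gripper_width: -0.001
```

Request:
jog_arm(series=[[0,0,0,0.0015,0],[0,0,0,0,0]])

```text
t: 19.7
ee_pos: [0.5557, -0.1617, 0.0534]
eef_rot: [179.9, -0.1, -8.9]
ft_force: [-3.9, -0.4, 9.7]
gripper_width: -0.001
```

Request:
jog_arm(series=[[0,0,0,0.0015,0],[0,0,0,0,0]])

```text
t: 19.9
ee_pos: [0.5556, -0.1617, 0.0516]
eef_rot: [179.9, -0.1, -8.9]
ft_force: [-0.1, -1.9, 1.8]
gripper_width: 0.003
```

```bash
cat > look.py <<'E'
from h import *; import sys
s=readout.sense(); print(s['t'],fr(s['ee_pos']),s['ft_force'])
p=imaging.get_image('wrist'); n=sys.argv[1]; save(p,'wk'+n)
rr,cc=np.mgrid[:400,:640]; d=p['depth']
W=(np.stack([(cc-p['cx'])/f(p)*d,(rr-p['cy'])/f(p)*d,d],-1)-p['t'])@p['R']
F=np.concatenate([((W[...,:2]-C0)@FX)[...,None],((W[...,:2]-C0)@FY)[...,None],W[...,2:]],-1)*1000
k=(abs(F[...,0])<4)&(F[...,1]>-110)&(F[...,1]<-40)&(F[...,2]>45)&(F[...,2]<90)
c=np.polyfit(F[k][:,1],F[k][:,2],1); print('bar slope',c, k.sum(),'z at -110,-75,-40',np.polyval(c,[-110,-75,-40]))
E
python3 look.py a
```

```text
19.9 [   1.  -157.8   51.6] [-0.08621361 -1.87376332  1.7747988 ]
bar slope [-5.99407572e-02  6.75661388e+01] 2681 z at -110,-75,-40 [74.15962212 72.06169562 69.96376912]
```

View pics/wka.png

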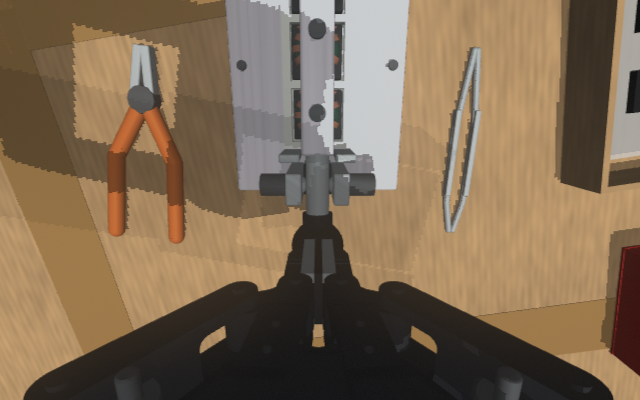

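Request:
jog_arm(series=[[0,0,0,0.0015,0],[0,0,0,0,0]])

```text
t: 20.15
ee_pos: [0.5555, -0.1614, 0.0502]
eef_rot: [180.0, -0.0, -8.9]
ft_force: [-0.8, -1.3, 2.9]
gripper_width: 0.002
```

Request:
jog_arm(series=[[0,0,0,0.0015,0],[0,0,0,0,0]])

```text
t: 20.35
ee_pos: [0.5553, -0.161, 0.0491]
eef_rot: [-180.0, 0.0, -8.9]
ft_force: [0.0, -0.3, 1.8]
gripper_width: -0.005
```

```bash
python3 look.py b
```

```text
20.35 [   0.5 -157.2   49.1] [ 0.0215784  -0.30219     1.75270691]
bar slope [-4.92647786e-02  6.66789831e+01] 2721 z at -110,-75,-40 [72.09810871 70.37384146 68.64957421]
```

Request:
jog_arm(series=[[0,0,0,0.0015,0],[0,0,0,0,0]])

```text
t: 20.6
ee_pos: [0.5551, -0.1609, 0.0485]
eef_rot: [-180.0, 0.0, -8.9]
ft_force: [0.4, 0.3, 0.2]
gripper_width: -0.004
```

Request:
jog_arm(series=[[0,0,0,0.0015,0],[0,0,0,0,0]])

```text
t: 20.8
ee_pos: [0.5551, -0.161, 0.0479]
eef_rot: [-180.0, 0.0, -8.9]
ft_force: [0.2, 0.3, -0.2]
gripper_width: -0.0
```

```bash
python3 look.py c
```

```text
20.8 [   0.4 -157.3   47.9] [ 0.21479322  0.33607    -0.22257271]
bar slope [-4.42348882e-02  6.62419514e+01] 2728 z at -110,-75,-40 [71.10778905 69.55956797 68.01134688]
```

Request:
jog_arm(series=[[0,0,0,-0.05,0],[0,0,0,-0.05,0],[0,0,0,0,0],[0,0,0,0,0]])

```text
t: 21.25
ee_pos: [0.5554, -0.1612, 0.0881]
eef_rot: [180.0, -0.0, -8.9]
ft_force: [0.1, 1.2, 0.1]
gripper_width: -0.006
```

```bash
python3 look.py d;  python3 - <<'E'
from h import *
for n in('scene','side'):
    p=imaging.get_image(n); cv2.imwrite(f'pics/h_{n}.png',cv2.resize(p['img'][150:230,280:380],(750,600),interpolation=cv2.INTER_CUBIC)[:,:,::-1])
E
```

```text
21.25 [   0.6 -157.4   88.1] [0.10306703 1.16190424 0.09691513]
bar slope [-4.43986119e-02  6.61783480e+01] 1673 z at -110,-75,-40 [71.06219533 69.50824391 67.95429249]
```

View pics/wkd.png

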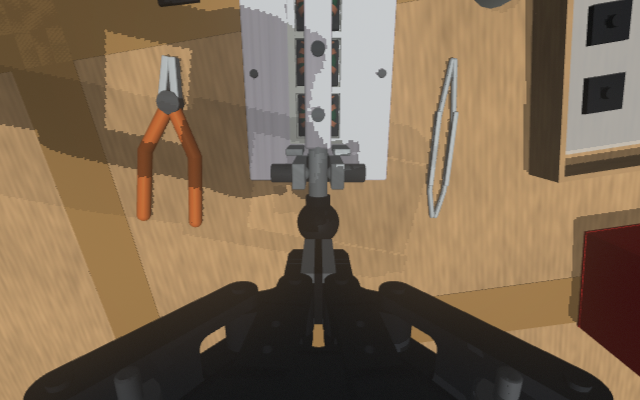

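View pics/h_scene.png

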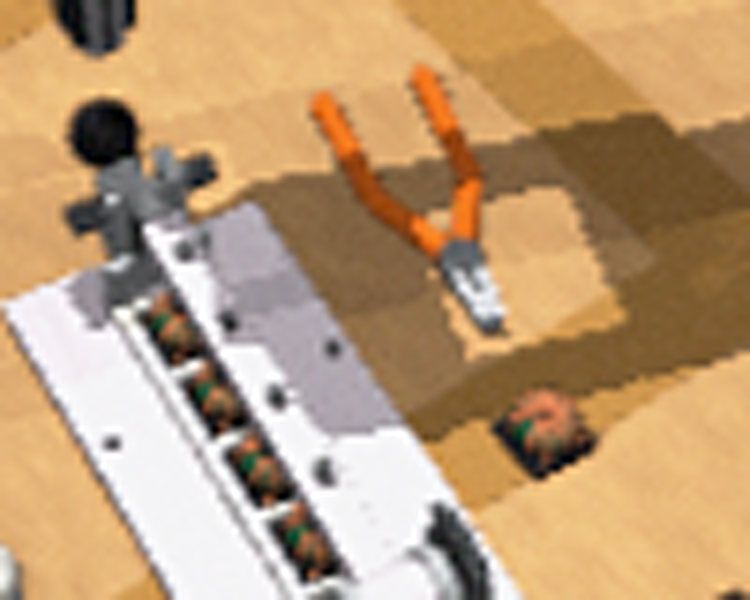

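View pics/h_side.png

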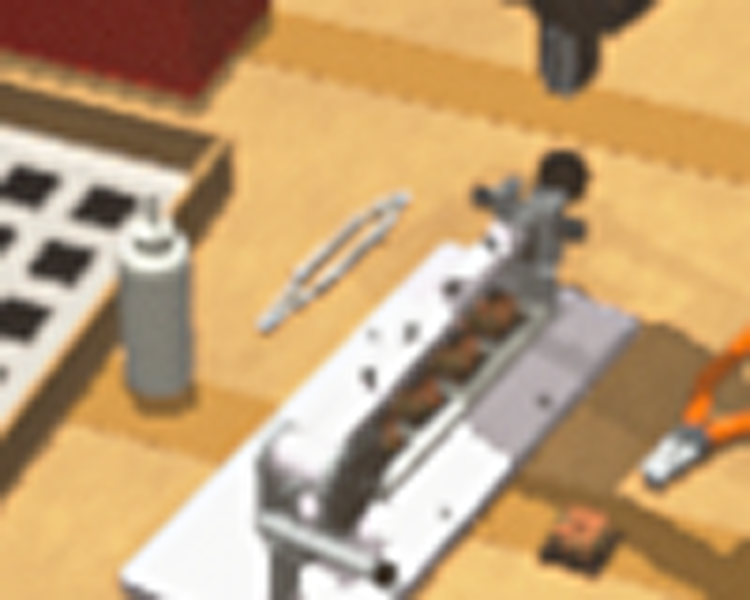

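Run:
```python
import numpy as np
F=np.load('pics/F6.npy')
k=(abs(F[...,0])<4)&(F[...,1]>-110)&(F[...,1]<-40)&(F[...,2]>45)&(F[...,2]<90)
c=np.polyfit(F[k][:,1],F[k][:,2],1); print(c,np.polyval(c,[-110,-75,-40]))
```

```text
[-0.08107447 69.0787584 ] [77.99694981 75.15934345 72.32173709]
```

Request:
jog_arm(series=[[0,0,0,0.05,0],[0,0,0,0.046,0],[0,0,0,0,0],[0,0,0,0,0]])

```text
t: 21.8
ee_pos: [0.555, -0.161, 0.0495]
eef_rot: [-180.0, 0.1, -8.9]
ft_force: [-0.3, -0.5, 0.7]
gripper_width: -0.001
```

Request:
jog_arm(series=[[0,0,0,0.002,0],[0,0,0,0,0]])

```text
t: 22.0
ee_pos: [0.5559, -0.1614, 0.0501]
eef_rot: [180.0, -0.1, -8.9]
ft_force: [0.2, -0.8, -0.3]
gripper_width: -0.0
```

Request:
jog_arm(series=[[0,0,0,0.002,0],[0,0,0,0,0]])

```text
t: 22.2
ee_pos: [0.5555, -0.1612, 0.0487]
eef_rot: [180.0, -0.0, -8.9]
ft_force: [-0.8, 0.9, 0.2]
gripper_width: 0.004
```

Request:
jog_arm(series=[[0,0,0,0.002,0],[0,0,0,0,0]])

```text
t: 22.4
ee_pos: [0.5553, -0.1612, 0.0475]
eef_rot: [180.0, 0.0, -8.9]
ft_force: [-0.7, 1.0, 0.3]
gripper_width: 0.002
```

Request:
jog_arm(series=[[0,0,0,0.002,0],[0,0,0,0,0]])

```text
t: 22.6
ee_pos: [0.5553, -0.1612, 0.0466]
eef_rot: [180.0, 0.0, -8.9]
ft_force: [-0.4, -0.2, -0.1]
gripper_width: 0.002
```

Request:
jog_arm(series=[[0,0,0,0.002,0],[0,0,0,0,0]])

```text
t: 22.8
ee_pos: [0.5553, -0.1612, 0.0458]
eef_rot: [180.0, 0.0, -8.9]
ft_force: [-0.5, -0.2, 0.3]
gripper_width: -0.003
```

Request:
jog_arm(series=[[0,0,0,0.0015,0],[0,0,0,0,0]])

```text
t: 23.0
ee_pos: [0.5553, -0.1612, 0.0453]
eef_rot: [180.0, 0.0, -8.9]
ft_force: [0.2, 0.3, -0.3]
gripper_width: -0.003
```

Request:
jog_arm(series=[[0,0,0,0.0015,0],[0,0,0,0,0]])

```text
t: 23.2
ee_pos: [0.5553, -0.1612, 0.0447]
eef_rot: [180.0, 0.0, -8.9]
ft_force: [-0.2, 0.7, -0.6]
gripper_width: 0.001
```

Request:
jog_arm(series=[[0,0,0,0.0015,0],[0,0,0,0,0]])

```text
t: 23.4
ee_pos: [0.5553, -0.1612, 0.0441]
eef_rot: [180.0, 0.0, -8.9]
ft_force: [0.9, 0.2, 0.4]
gripper_width: 0.0
```

```bash
python3 look.py e
```

```text
23.4 [   0.6 -157.4   44.1] [0.93633167 0.18301004 0.39281203]
bar slope [-7.11737499e-03  6.57229783e+01] 2740 z at -110,-75,-40 [66.50588958 66.25678146 66.00767333]
```

Request:
jog_arm(series=[[0,0,0,0.003,0],[0,0,0,0,0]])

```text
t: 23.65
ee_pos: [0.5553, -0.1612, 0.0428]
eef_rot: [180.0, 0.0, -8.9]
ft_force: [-0.5, 0.0, -0.3]
gripper_width: -0.004
```

Request:
jog_arm(series=[[0,0,0,0.003,0],[0,0,0,0,0]])

```text
t: 23.85
ee_pos: [0.5555, -0.1612, 0.0419]
eef_rot: [180.0, -0.0, -8.9]
ft_force: [0.4, -0.4, 0.3]
gripper_width: -0.002
```

Request:
jog_arm(series=[[0,0,0,0.002,0],[0,0,0,0,0]])

```text
t: 24.05
ee_pos: [0.5555, -0.1613, 0.0416]
eef_rot: [180.0, -0.0, -8.9]
ft_force: [-1.7, 0.7, 4.9]
gripper_width: 0.002
```

Request:
jog_arm(series=[[0,0,0,0.002,0],[0,0,0,0,0]])

```text
t: 24.25
ee_pos: [0.5556, -0.1613, 0.0412]
eef_rot: [180.0, -0.0, -8.9]
ft_force: [-3.7, 0.9, 8.3]
gripper_width: -0.002
```

The bar has dropped a total of about 0.063–0.074 rad from its rest on the balls and now feels stiff under a light touch, which fits being home. I'm letting go and retreating.

Request:
jog_arm(series=[[0,0,0,-0.05,0],[0,0,0,-0.1,0],[0,0,0,0,0],[0,0,0,0,0]])

```text
t: 24.65
ee_pos: [0.5559, -0.1614, 0.101]
eef_rot: [180.0, -0.1, -8.9]
ft_force: [-0.4, 0.3, -1.2]
gripper_width: 0.002
```

```bash
python3 look.py f;  python3 - <<'E'
from h import *
for n in('scene','side'):
    p=imaging.get_image(n); cv2.imwrite(f'pics/i_{n}.png',cv2.resize(p['img'][150:250,280:400],(720,600),interpolation=cv2.INTER_CUBIC)[:,:,::-1])
E
```

```text
24.65 [   1.2 -157.5  101. ] [-0.43497638  0.33518009 -1.2392803 ]
bar slope [-1.10889887e-02  6.54111619e+01] 1491 z at -110,-75,-40 [66.63095061 66.24283601 65.8547214 ]
```

View pics/wkf.png

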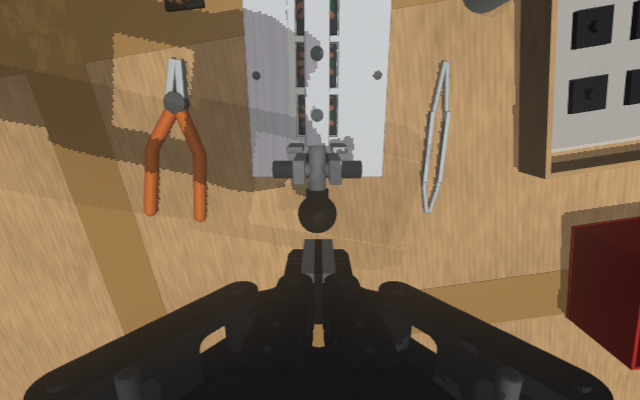

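View pics/i_scene.png

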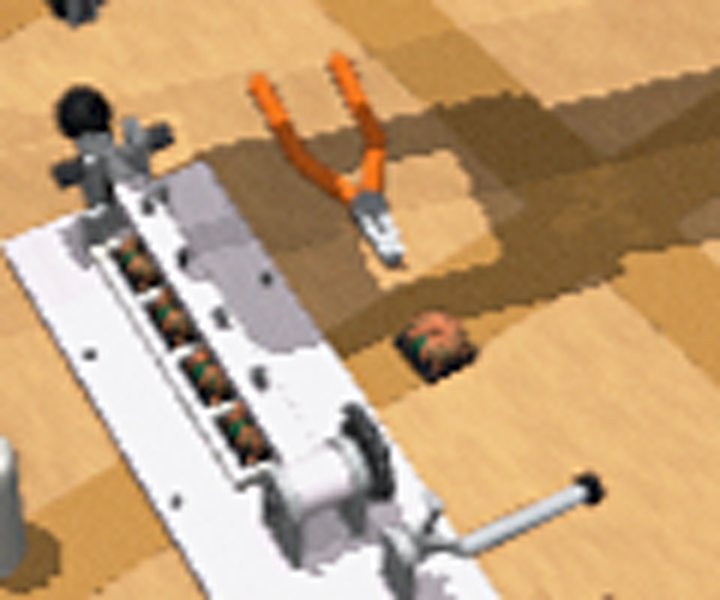

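View pics/i_side.png

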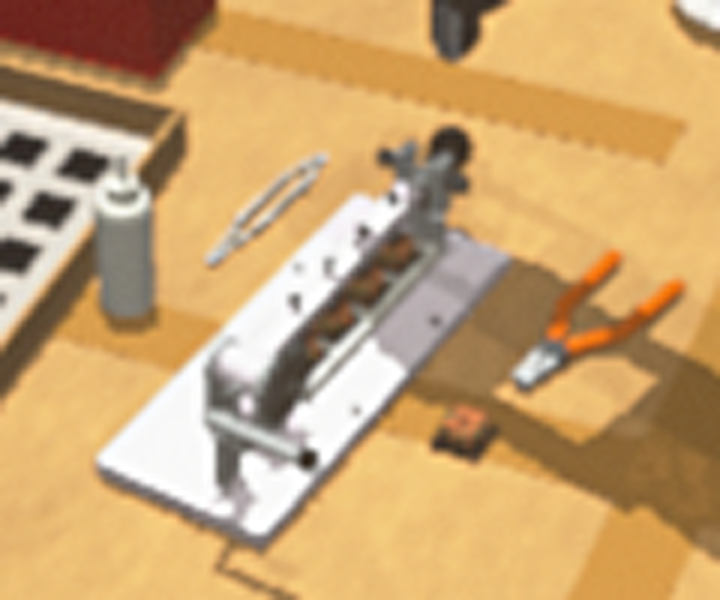

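Run:
```python
from h import *
from scipy.optimize import least_squares
p=imaging.get_image('wrist'); np.savez('pics/wkg.npz',**p)
for nm,p in (('rest',dict(np.load('pics/wrist6.npz'))),('now',p)):
    i=p['img'].astype(int); rr,cc=np.mgrid[:400,:640]; d=p['depth']
    W=(np.stack([(cc-p['cx'])/f(p)*d,(rr-p['cy'])/f(p)*d,d],-1)-p['t'])@p['R']
    F=np.concatenate([((W[...,:2]-C0)@FX)[...,None],((W[...,:2]-C0)@FY)[...,None],W[...,2:]],-1)*1000
    k=(abs(abs(F[...,0])-38)<8)&(F[...,1]>-125)&(F[...,1]<0)&(abs(F[...,2]-16)<8); c=np.polyfit(F[k][:,1],F[k][:,2],1); print(nm,'plate z at -110,-30',np.polyval(c,[-110,-30]))
    b=(np.linalg.norm(F-[0,-157,68],axis=-1)<24)&(i.max(2)<75)&(F[...,2]>45)
    P=F[b]; r=least_squares(lambda c:np.linalg.norm(P-c,axis=1)-14,[0,-157,65],loss='soft_l1'); print('knob',b.sum(),r.x)
    k=(abs(F[...,0])<4)&(abs(F[...,1]+136)<3); print('rod top at -136',np.median(F[k][:,2]))
    k=(abs(abs(F[...,0])-12)<3)&(abs(F[...,1]+125)<5)&(F[...,2]>50); print('fork top',np.percentile(F[k][:,2],[10,50,90]))
```

```text
rest plate z at -110,-30 [16.48821173 16.47817346]
knob 1369 [   0.33861751 -155.15321663   75.14505594]
rod top at -136 79.68507713293133
fork top [78.06081874 78.8850922  79.63051222]
now plate z at -110,-30 [16.4785728  16.48731993]
knob 1262 [   0.24985697 -156.87451849   61.35996353]
rod top at -136 66.29832068900062
fork top [78.13020407 78.87496002 79.62905938]
```

Request:
jog_arm(series=[[0,0,0.05,-0.1,0],[0,0,0.05,-0.1,0],[0,0,0,0,0],[0,0,0,0,0],[0,0,0,0,0]])

```text
t: 25.35
ee_pos: [0.5485, -0.2001, 0.1781]
eef_rot: [-180.0, 0.2, -8.9]
ft_force: [-1.1, 0.4, -0.5]
gripper_width: 0.002
```

```bash
python3 look.py h
python3 - <<'E'
from h import *
p=imaging.get_image('scene')
q=imaging.boxes_of(p,'pawl_rod')[:1]; print([(b['position'],b['confidence'],fr(world(p,*b['position']))) for b in q])
a=dict(np.load('pics/scene0.npz'))['img']
cv2.imwrite('pics/fin.png',cv2.resize(np.hstack([a[150:270,250:400],p['img'][150:270,250:400]]),(800,320),interpolation=cv2.INTER_CUBIC)[:,:,::-1])
E
```

```text
25.35 [-1.000e-01 -1.969e+02  1.781e+02] [-1.05693412  0.39763311 -0.53358171]
bar slope [-9.24648251e-03  6.55769086e+01] 902 z at -110,-75,-40 [66.59402167 66.27039478 65.94676789]
[]
```

View pics/fin.png

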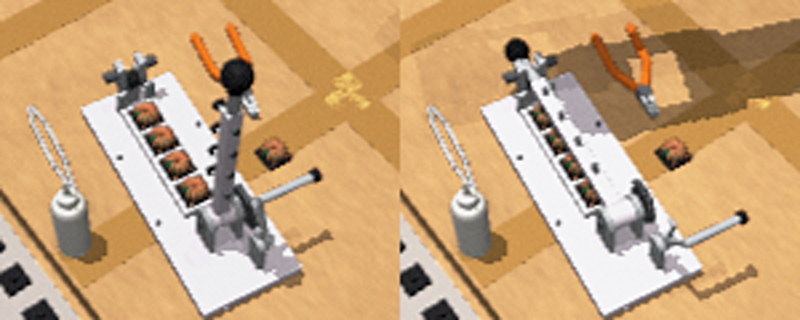

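Before and after side by side: the bar is down and steady, the pawl is thrown back, the chokes look to be in their nests and the bystanders haven't moved. Handing in.

```bash
python3 -c "
from plant import ctrl; print(ctrl.finish_job())"
```

```text
the job is handed in; nothing more can be done
None
```

The job is handed in at about 25 s, with no verdict reported. I threw the pawl back, lowered the bar with its knob held in the gripper, let it rest on the spring balls, and pressed it home with shut fingers. The highest force I read while pressing was about 13 N.

**Last checks**
- **Bar:** its height was the same in the last three looks, after I let go. The knob had dropped 13.8 mm from its rest on the balls, putting the bar at about 0.03 rad. The fork top, about 7 mm above nominal, predicts a home near 0.033.
- **Pawl:** the last picture shows it still thrown back.
- **Bench:** the bystanders look unmoved. The chokes sit in their nests as far as the bar lets them be seen; I did not measure them.
- **Robot:** it stands clear of everything.

**What failed or disagreed**
- **First pawl push:** it missed, passing over the rod. The true fingertips sit about 38 mm above the reported TCP, and I corrected for that from then on.
- **Snap:** it came in two stages. The bar paused about halfway after the 13 N peak, and went the rest of the way as I came back down on it, with no force showing in the readings.
- **Press after the snap:** I then pressed once more, up to 8.3 N, to feel for the stop. It felt stiff, but that was below the 14 N upper limit for the snap, so that "home" rests mainly on the measured heights.
- **Bar angle:** the wrist camera's slope fit gave about 0.01 rad, against 0.03 from the knob height. Both are inside the home range.
- **Pawl check:** the detector found no pawl rod in the last picture, so the pawl was judged by eye.

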